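# Shut and latch the test-weight case

### The job

Close up the small black test-weight case so that it can be carried away: swing its lid fully down, hook the wire loop of the draw latch over the upturned keeper on the front of the lid, then press the latch lever down past centre until it lies flat against the case. Leave the jar, stapler, tape roll and pen that lie round the case where they are.

Things in the scene. Friction and masses are not known exactly. Their poses are not given: they have to be found in the camera images.
- case: Black case with aluminium edges, in mm: 130 deep (x), 260 wide (y), body 130 high, 185 with the lid shut; fixed. Origin: centre of its underside. Its -x side is the front (towards the robot's left); the draw latch is on it at y = 0, all its parts move in the plane y = 0. 'Out' below = distance out of the front face (case x = -65 - out). Lid hinge: back top edge, x = +65, z = 130.
- case_lid (a joint): Lid, a 55 mm high box-shaped cover: 0 = shut, positive = front edge raised (rad; starts 0.8 to 1.2). The hinge is stiff (0.5 N m): the lid stays where it is left and is closed by pushing on its outer top near the front edge, about 5 N, to a firm stop.
- latch_lever (a joint): Lever, a steel plate 38 wide, 80 long: 0 = flat down the case front, positive = free end out and up (1.57 level, limit 2.4). Pin 16 out, 100 high; the plate's outer (upper) face is 6 mm from the pin line. Light friction holds it. Loop hooked: it rests at about 1.2, from there to 0.2 a push of 3 to 5 N near its end stretches the loop's springs, then it snaps to 0 by itself.
- latch_loop (a joint): Angle of the wire loop relative to the lever (rad): the loop leans (this value - latch_lever + 0.13) from straight up, outward positive. Light friction holds it where it is left.
- loop_bar (a point): Middle of the loop's cross bar, 7 mm round, 60 long (case y), which goes behind the keeper's lip. Two legs (y = +-30) are hinged on the lever 18 mm from its pin, at the angle (latch_lever - 0.30) from straight down turning outward; the bar is 60 mm from that hinge and can be pulled up to 11 mm further, 7 N per mm. Moving the bar swings the lever along.
- loop_tab (a point): Centre of the loop's finger tab, steel, 26 wide (case y), 30 long, 5 thick, to be gripped by its long edges. It lies beyond the bar: 10 mm straight on along the loop, then 13.5 mm in a direction bent 0.55 rad further outward.
- keeper_seat (a point): Centre of the bar when hooked, in the groove of the steel keeper (22 wide) on the lid's front. Lid shut: 19 out, 148 high. The groove is open upward, from 13 to 25.5 out, its floor 3.5 mm below this point; the lip outside it (25.5 to 29 out) rises 6.7 mm above this point. Axes as the case's when the lid is shut.
- lever_end (a point): On the lever's outer face, 72 mm from its pin; beyond it the end curls outward.
- sample_jar: White jar with a screw lid, 68 mm across, 73 mm high, standing beyond the case's far front corner; bystander. Origin: centre of its underside.
- steel_stapler: Chrome stapler, 202 mm long, 28 mm high, lying behind the case; bystander. Origin: centre of its underside.
- blue_tape: Small roll of tape lying flat, 56 mm across, 19 mm high, in front of the latch side, towards the robot; bystander. Origin: centre of its underside.
- pen_black: Black pen, 139 mm long, lying in front of the latch side; bystander. Origin: centre of its underside.

How it is judged:
On the way, in this order (a step that is already met when the one before it is completed fails the run):
1. the lid is fully down (value of joint case_lid below 0.03 rad), for 0.2 s.
2. the loop's bar lies in the keeper's groove, behind the lip, with the lid down (value of joint case_lid below 0.03 rad and x of loop_bar in the frame of keeper_seat between -0.006 and 0.006 m and z of loop_bar in the frame of keeper_seat between -0.006 and 0.006 m), for 0.2 s.
At the end, for the whole second after the job is handed in: The lid is down (within 0.03 rad), the loop's bar lies in the keeper's groove (within 6 mm of the seat across and below, 5 mm above), and the lever lies flat against the case (within 0.08 rad), held by the latch itself (value of joint case_lid below 0.03 rad and value of joint latch_lever below 0.08 rad and x of loop_bar in the frame of keeper_seat between -0.006 and 0.006 m and z of loop_bar in the frame of keeper_seat between -0.006 and 0.005 m); the robot touches nothing.
It fails at once if a thing near the case (jar, stapler, tape roll or pen) is shifted by more than 30 mm (distance of any of sample_jar, steel_stapler, blue_tape, pen_black from where it was at the start of the episode above 0.03 m).
It also fails if it takes over 59 s, if anything falls off the work surface, if the arm or the gripper's body presses on something with over 40 N, if the wrist force passes 120 N, or if a joint passes its speed limit or range.

### The arm

A 6-joint arm with a two-finger parallel gripper is mounted at the origin on a cart in front of the work surface, level with it; the furniture and walls round the work are solid. World frame = base frame: x ahead of the robot, y to its left, z up, the work surface at z = 0. Lengths are in m, angles in rad, forces in N, time in s.
With the tool pointing down it reaches from about 0.25 to 0.725 m from the base axis. Payload 4 kg.
Tool frame: the origin (TCP) lies between the finger pads; the fingertips stand 17 mm ahead of it and the grasp point (between the pads) lies 2 mm behind it; z points along the fingers, y is the direction in which the jaws open and shut (so a half turn about z gives the same grasp; the last joint's range is limited). The gripper opens to 85 mm and grips with 20 to 120 N. Pads are 22 mm wide; open, the fingers measure 114 mm over their backs; the gripper's body (76 mm by 85 mm) begins 54 mm behind the grasp point. The pads swing forward as they close: fully open they stand 13 mm farther back than shut.
Start: joints at [1.259, 0.241, 0.005, 1.335, 0, 1.571], TCP at [0.153, 0.476, 0.248] pointing down, gripper open.
Joint ranges: [-2.72, 2.72], [-1.05, 1.87], [-1.09, 1.28], [-1.99, 2.15], [-1.42, 1.44], [-3.14, 3.14]. Speed limits (rad/s): [2.79, 2.79, 3.14, 3.14, 3.14, 3.14].

### API

Orientations are given as a unit quaternion [x, y, z, w].
In Python, from workcell import readout, viewer, order gives the robot as it stands. The module is installed in compiled form; this text tells all that it offers.
- The arm moves only by the shell command python3 -m crank 'ROWS'. ROWS is text: rows parted by semicolons, each of 7 numbers parted by spaces: the shift along the tool's x, y, z in m, then the turn, a rotation vector about the tool's x, y, z in rad, then the gripper's target within -1 to 1 (shut at 1, half-way at 0, fully open at -1). A call has 1 to 20 rows; each row shifts and turns the pose as measured when the row begins, along the tool's axes as they then stand; what a row does not reach is not made up. A row lasts 1/12 s, in which the tool goes at most 41.7 mm and 7.16 degrees, less where a joint would pass 70% of its speed; a pose out of reach is approached as far as the arm can. A call with a gripper value outside its range is refused whole. The fingers move at their own pace and stop on an object; the grip force is fixed at half the most. Time passes only in rows, so rows that do not move let the fingers close. It gives the time, the measured TCP pose, the force and the opening at its end, in the units of the state.
- readout.get_obs(): the state, without advancing time (a new reading comes with each control period).
- viewer.camera(name): name is "side" or "top"; returns the picture (384x512x3 uint8, red, green, blue); there is no depth.
- viewer.calibration(name): a dict with "fx", "fy", "cx", "cy" (pixels), "D" ([k1, k2, p1, p2, k3] as OpenCV has them; the pictures are not rectified), "eye" and "rotation" of the camera in the world. Camera axes: x right, y down, z forward; pixel columns grow to the right and rows downward; lengths in m; the calibration is good to about 2 mm. A picture is of the moment at which its call begins. calibration takes no time and is no camera call.
- order.job_done(): hands the job in, once; it reports no verdict.
The state is a dict: "clock": time; "joint_pos": joint angles; "joint_vel": joint speeds; "tau": joint torques, N m; "eef_pos": TCP position; "tool_rot": TCP orientation; "ft_force": force on the tool from outside, world axes, zero at the start; "ft_torque": the same for the moment, N m; "grip_width": finger opening in m.
Only numpy, scipy, OpenCV 4.12 (cv2) and the standard library are available. Lean on these libraries where they do the work, as an engineer would, in place of code of your own. Each camera call takes 0.05 s, during which the arm holds its last target. There are 200 camera calls.

## Working session

There is one attempt and no reset: what is moved stays moved. The work goes in short steps, Python scripts to look and compute and a shell command to move; the robot and the scene stay as the last step left them, time stands still between calls to the robot, and variables do not carry over. Pictures are saved under pics/ and viewed, about 8 in all and at most 12, crops included, and the job is handed in when it is done.

```bash
mkdir -p pics
python3 - <<'E'
from workcell import readout, viewer
import cv2,json
for n in("side","top"):
    im=viewer.camera(n); cv2.imwrite(f"pics/{n}0.png",im[:,:,::-1]); c=viewer.calibration(n); print(n,c)
print(readout.get_obs())
E
```

```text
side {'fx': 397.03469036078, 'fy': 397.03469036078, 'cx': 255.97266348245, 'cy': 189.85379262400411, 'D': array([-0.06365785,  0.        ,  0.        ,  0.        ,  0.        ]), 'eye': array([0.29742303, 0.69925925, 0.75143167]), 'rotation': array([-0.16964662,  0.89050967, -0.41504883,  0.07711687])}
top {'fx': 425.240923570777, 'fy': 425.240923570777, 'cx': 254.9104710300726, 'cy': 190.5255093728568, 'D': array([0.0326327, 0.       , 0.       , 0.       , 0.       ]), 'eye': array([ 0.41128371, -0.04051751,  1.01067924]), 'rotation': array([-0.69576094,  0.71389597, -0.04195359,  0.06715023])}
{'clock': 0.1, 'joint_pos': array([ 1.25897673e+00,  2.41361445e-01,  3.88573586e-03,  1.33521067e+00,
       -2.05878653e-05,  1.57077437e+00]), 'joint_vel': array([ 0.00136818, -0.00401486,  0.00341646,  0.00194663,  0.00057414,
        0.00041665]), 'tau': array([-1.36803137e-03, -3.73137939e+01,  2.53010577e+01,  1.08832918e-02,
       -1.00620246e-04, -7.12976004e-06]), 'eef_pos': array([0.15324002, 0.4753869 , 0.24750029]), 'tool_rot': array([ 1.55268002e-01,  9.87871932e-01, -9.35158682e-04, -1.36583550e-04]), 'ft_force': array([-0.46584092,  0.53296916,  0.00106146]), 'ft_torque': array([ 0.00203241, -0.00208065,  0.04707125]), 'grip_width': 0.0854327807978154}
```

View pics/side0.png

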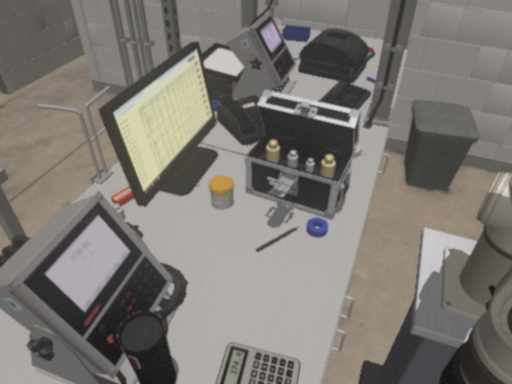

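View pics/top0.png

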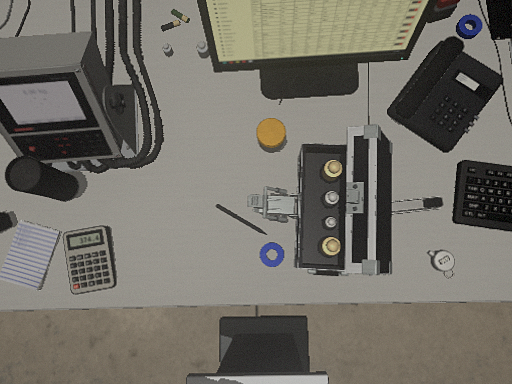

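The top view shows the case front at column ~298 (rows 145–270), the latch at about (268,203), the tape at (272,254) and the pen at (240,218). The jar is at (271,133). I'll zoom in next.

Run:
```python
import cv2
a=cv2.imread("pics/top0.png")[115:285,225:405]; b=cv2.imread("pics/side0.png")[85:245,235:370]
cv2.imwrite("pics/c1.png",cv2.resize(a,None,fx=3.4,fy=3.4,interpolation=cv2.INTER_CUBIC))
cv2.imwrite("pics/c2.png",cv2.resize(b,None,fx=3.7,fy=3.7,interpolation=cv2.INTER_CUBIC))
```

```text
(no output)
```

View pics/c1.png

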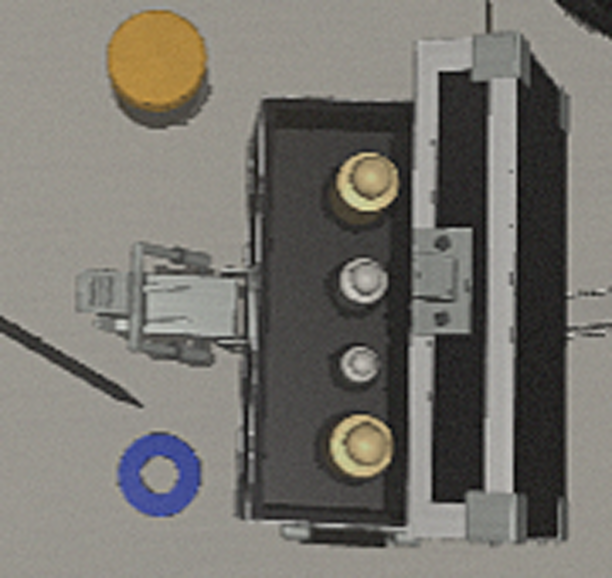

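View pics/c2.png

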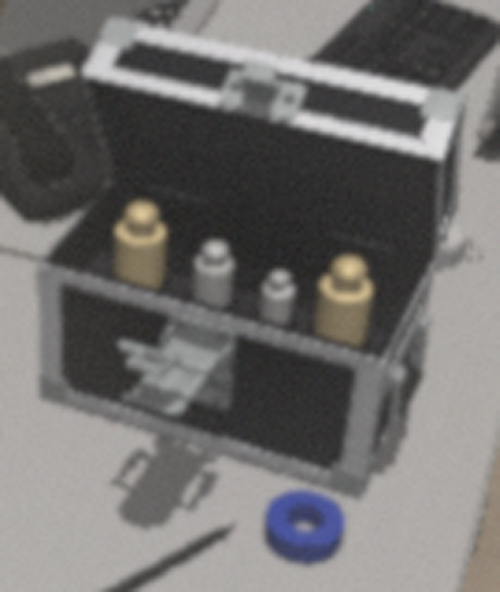

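The corners, latch and lid bands are all visible. Next I'll fit the case pose from its corners and measure the lid.

```bash
cat > h.py <<'E'
import numpy as np, cv2
from scipy.spatial.transform import Rotation as R
from scipy.optimize import least_squares
from workcell import viewer, readout
C={n:viewer.calibration(n) for n in("side","top")}
def K(c): return np.array([[c["fx"],0,c["cx"]],[0,c["fy"],c["cy"]],[0,0,1]])
def proj(n,P):
    c=C[n]; r=R.from_quat(c["rotation"]).inv(); t=-r.apply(c["eye"])
    return cv2.projectPoints(np.atleast_2d(P).astype(float),r.as_rotvec(),t,K(c),c["D"])[0][:,0]
def ray(n,uv):
    c=C[n]; p=cv2.undistortPoints(np.array([[uv]],float),K(c),c["D"])[0,0]
    d=R.from_quat(c["rotation"]).apply([*p,1]); return c["eye"],d/np.linalg.norm(d)
def onz(n,uv,z):
    e,d=ray(n,uv); return e+d*(z-e[2])/d[2]
def tri(us,ut):
    return least_squares(lambda p:np.r_[proj("side",p)[0]-us,proj("top",p)[0]-ut],[.4,.1,.1]).x
def w(p,P):  # case->world
    return R.from_euler("z",p[2]).apply(np.atleast_2d(P))+[p[0],p[1],0]
def cs(p,P): return R.from_euler("z",-p[2]).apply(np.atleast_2d(P)-[p[0],p[1],0])
try: pose=np.load("pose.npy")
except Exception: pose=None
def latch(lv,lp,ext=0): # out,z of hinge, bar, tab
    pin=np.array([16,100.]); a=lv-.30; h=pin+18*np.array([np.sin(a),-np.cos(a)])
    b=lp-lv+.13; d=lambda q:np.array([np.sin(q),np.cos(q)])
    bar=h+(60+ext)*d(b); tab=bar+10*d(b)+13.5*d(b+.55)
    end=pin+72*np.array([np.sin(lv),-np.cos(lv)])+6*np.array([np.cos(lv),np.sin(lv)])
    return h,bar,tab,end
def oz(o,z,y=0): return [-.065-o/1000,y/1000,z/1000]
E
python3 - <<'E'
from h import *
s=lambda u,v:((u+.5)/3.7-.5+235,(v+.5)/3.7-.5+85)
t=lambda u,v:((u+.5)/3.4-.5+225,(v+.5)/3.4-.5+115)
obs=[("side",(-65,130,130),s(38,262)),("side",(-65,-130,130),s(385,355)),("side",(-65,130,0),s(42,395)),("side",(-65,-130,0),s(362,495)),
("top",(-65,130,130),t(263,100)),("top",(-65,-130,130),t(240,520))]
def f(p): return np.concatenate([proj(n,w(p,np.array(P)/1000))[0]-uv for n,P,uv in obs])
r=least_squares(f,[.4,0,-1.57]);print(r.x,r.fun.round(1));np.save("pose.npy",r.x);p=r.x
# lid front edges: rim corners & top edge
lf=tri(s(85,72),t(414,40)); rn=tri(s(440,155),t(408,540))
print("rim corners case",cs(p,[lf,rn])*1e3)
for q in cs(p,[lf,rn]): print("lid angle",np.arctan2(q[2]-.13,.065-q[0]))
tab=tri(s(128,348),t(98,292));print("tab",cs(p,tab)*1e3)
for nm,a,b in(("tape",onz("top",t(160,474),.019),0),("jar",onz("top",t(157,60),.073),0),("pentip",onz("top",t(140,405),.005),0),("pen other",onz("top",(217,206),.005),0)): print(nm,a,cs(p,a)*1e3)
a=cv2.imread("pics/top0.png")[180:230,240:310]; b=cv2.imread("pics/side0.png")[165:205,255:305]
a=cv2.resize(a,(700,500),interpolation=cv2.INTER_CUBIC)[:, :];b=cv2.resize(b,(500,400),interpolation=cv2.INTER_CUBIC)
c=np.zeros((500,1200,3),np.uint8);c[:,:700]=a;c[:400,700:]=b;cv2.imwrite("pics/c3.png",cv2.resize(c,(800,333)))
E
```

```text
[ 0.51115432 -0.16759707 -1.65127864] [ 0.4  0.1 -0.9  1.7 -0.1  0.6 -1.2  1.2  0.2 -0.1  1.7  0.7]
rim corners case [[   7.31649542  132.32411455  250.99238164]
 [  10.39350708 -130.7750708   250.46494423]]
lid angle 1.1259185124305668
lid angle 1.1452033433653266
tab [[-161.61901746    5.84598403  159.74619678]]
tape [ 0.41705872 -0.04214503  0.019     ] [[-117.48110475 -103.87678977   19.        ]]
jar [ 0.69085571 -0.04797265  0.073     ] [[-133.68438173  169.50244105   73.        ]]
pentip [ 0.46464106 -0.02971096  0.005     ] [[-133.7003318   -57.44811579    5.        ]]
pen other [0.53358249 0.08508621 0.005     ] [[-253.66848589    2.04098408    5.        ]]
```

View pics/c3.png

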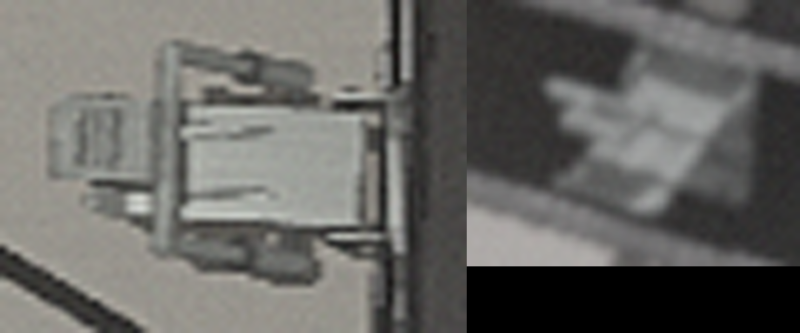

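The c3 crop shows the bar at top pixel (265.5,202), the tab at about (254.5,200.4), and the lever below it pointing out and down. I'll solve the latch angles from these rays.

Run:
```python
from h import *
p=pose
T=lambda u,v:(u*.15+240-.5,v*.15+180-.5); S=lambda u,v:((u*1.5-700)/10+255-.5,v*.15+165-.5)
ob=[("top",1,T(170,148)),("top",2,T(97,136))]
def f(q): 
    L=latch(*q); return np.concatenate([proj(n,w(p,oz(*L[i])))[0]-uv for n,i,uv in ob])
for q0 in((.7,1.6),(1.6,2.),(1.2,2.4),(2,2)):
    r=least_squares(f,q0);print(r.x,r.fun.round(1))
    L=latch(*r.x); print([x.round(0) for x in L])
    for nm,P in(("tab",oz(*L[2])),("bar+",oz(*L[1],30)),("bar-",oz(*L[1],-30)),("end",oz(*L[3]))):
        a=proj("side",w(p,P))[0];b=proj("top",w(p,P))[0]
        print(nm,"side c3",(((a[0]+.5-255)*10+700)/1.5).round(),((a[1]+.5-165)/.15).round(),"top",((b[0]+.5-240)/.15).round(),((b[1]+.5-180)/.15).round())
print("tab from side y=0: ")
for u,v in((560,90),(575,110),(640,205),(600,140)):
    e,d=ray("side",S(u,v)); E0=cs(p,e)[0];D=R.from_euler("z",-p[2]).apply(d); X=E0-D*E0[1]/D[1];print(u,v,(X*1e3).round())
```

```text
[2.84748881 3.5920258 ] [-0.2 -0.3  0.2  0.5]
[array([ 26., 115.]), array([ 72., 153.]), array([ 93., 162.]), array([ 31., 171.])]
tab side c3 607.0 95.0 top 99.0 139.0
bar+ side c3 555.0 58.0 top 174.0 49.0
bar- side c3 706.0 103.0 top 163.0 244.0
end side c3 676.0 -17.0 top 305.0 146.0
[2.84748305 3.59201801] [-0.2 -0.3  0.2  0.5]
[array([ 26., 115.]), array([ 72., 153.]), array([ 93., 162.]), array([ 31., 171.])]
tab side c3 607.0 95.0 top 99.0 139.0
bar+ side c3 555.0 58.0 top 174.0 49.0
bar- side c3 706.0 103.0 top 163.0 244.0
end side c3 676.0 -17.0 top 305.0 146.0
[2.84748538 3.59202116] [-0.2 -0.3  0.2  0.5]
[array([ 26., 115.]), array([ 72., 153.]), array([ 93., 162.]), array([ 31., 171.])]
tab side c3 607.0 95.0 top 99.0 139.0
bar+ side c3 555.0 58.0 top 174.0 49.0
bar- side c3 706.0 103.0 top 163.0 244.0
end side c3 676.0 -17.0 top 305.0 146.0
[2.84748663 3.59202284] [-0.2 -0.3  0.2  0.5]
[array([ 26., 115.]), array([ 72., 153.]), array([ 93., 162.]), array([ 31., 171.])]
tab side c3 607.0 95.0 top 99.0 139.0
bar+ side c3 555.0 58.0 top 174.0 49.0
bar- side c3 706.0 103.0 top 163.0 244.0
end side c3 676.0 -17.0 top 305.0 146.0
tab from side y=0: 
560 90 [-201.    0.  194.]
575 110 [-187.    0.  176.]
640 205 [-120.    0.   80.]
600 140 [-163.    0.  144.]
```

Run:
```python
from h import *
p=pose
T=lambda u,v:(u*.15+240-.5,v*.15+180-.5); S=lambda u,v:((u*1.5-700)/10+255-.5,v*.15+165-.5)
ob=[("top",1,0,T(170,148)),("top",2,0,T(97,136)),("side",1,30,S(550,86))]
def f(q): 
    L=latch(*q); return np.concatenate([proj(n,w(p,oz(*L[i],y)))[0]-uv for n,i,y,uv in ob])
for lv in (.6,.8,1.,1.2,1.4,1.6):
    r=least_squares(lambda b:f((lv,b[0])),[lv+.8]);q=(lv,r.x[0]);print("LV",q,(q[1]-lv+.13),r.fun.round(1))
    L=latch(*q); print([x.round(0) for x in L])
    for nm,P in(("tab",oz(*L[2])),("bar+",oz(*L[1],30)),("bar-",oz(*L[1],-30)),("end+",oz(*L[3],19)),("end-",oz(*L[3],-19))):
        a=proj("side",w(p,P))[0];b=proj("top",w(p,P))[0]
        print(nm,"side c3",(((a[0]+.5-255)*10+700)/1.5).round(),((a[1]+.5-165)/.15).round(),"top",((b[0]+.5-240)/.15).round(),((b[1]+.5-180)/.15).round())
a=cv2.imread("pics/top0.png")[185:225,248:298]; b=cv2.imread("pics/side0.png")[165:205,260:310]
cv2.imwrite("pics/c4.png",np.hstack([cv2.resize(cv2.convertScaleAbs(x,alpha=1.3),(400,320),interpolation=cv2.INTER_LANCZOS4) for x in(a,b)]))
```

```text
LV (0.6, np.float64(1.3409346056585738)) 0.8709346056585738 [2.3 1.8 3.2 2.6 1.4 4.8]
[array([21., 83.]), array([ 67., 121.]), array([ 88., 130.]), array([62., 44.])]
tab side c3 610.0 155.0 top 118.0 153.0
bar+ side c3 559.0 118.0 top 190.0 66.0
bar- side c3 706.0 163.0 top 180.0 255.0
end+ side c3 585.0 269.0 top 207.0 134.0
end- side c3 674.0 298.0 top 201.0 244.0
LV (0.8, np.float64(1.4935857573724485)) 0.8235857573724484 [1.6 1.6 2.6 2.3 1.1 4. ]
[array([25., 84.]), array([ 69., 125.]), array([ 89., 134.]), array([72., 54.])]
tab side c3 609.0 147.0 top 115.0 151.0
bar+ side c3 558.0 113.0 top 186.0 64.0
bar- side c3 705.0 158.0 top 176.0 254.0
end+ side c3 576.0 266.0 top 177.0 128.0
end- side c3 665.0 295.0 top 171.0 240.0
LV (1.0, np.float64(1.6537845785440535)) 0.7837845785440535 [1.  1.3 2.1 2.  1.  3.2]
[array([28., 86.]), array([ 70., 129.]), array([ 90., 139.]), array([80., 66.])]
tab side c3 609.0 139.0 top 111.0 149.0
bar+ side c3 556.0 107.0 top 182.0 62.0
bar- side c3 704.0 152.0 top 171.0 252.0
end+ side c3 568.0 255.0 top 152.0 122.0
end- side c3 658.0 285.0 top 14
[... 431 characters left out ...]
45000986 [-0.1  0.8  1.2  1.4  0.7  1.2]
[array([32., 92.]), array([ 72., 136.]), array([ 92., 148.]), array([88., 94.])]
tab side c3 608.0 123.0 top 105.0 145.0
bar+ side c3 554.0 94.0 top 174.0 58.0
bar- side c3 703.0 140.0 top 164.0 250.0
end+ side c3 561.0 214.0 top 126.0 110.0
end- side c3 653.0 244.0 top 119.0 225.0
LV (1.6, np.float64(2.1938897919305598)) 0.7238897919305597 [-0.6  0.5  0.7  1.1  0.5  0.3]
[array([33., 95.]), array([ 73., 140.]), array([ 93., 152.]), array([ 88., 108.])]
tab side c3 607.0 116.0 top 102.0 144.0
bar+ side c3 554.0 88.0 top 171.0 56.0
bar- side c3 703.0 133.0 top 161.0 248.0
end+ side c3 562.0 185.0 top 125.0 103.0
end- side c3 655.0 214.0 top 118.0 221.0
```

View pics/c4.png

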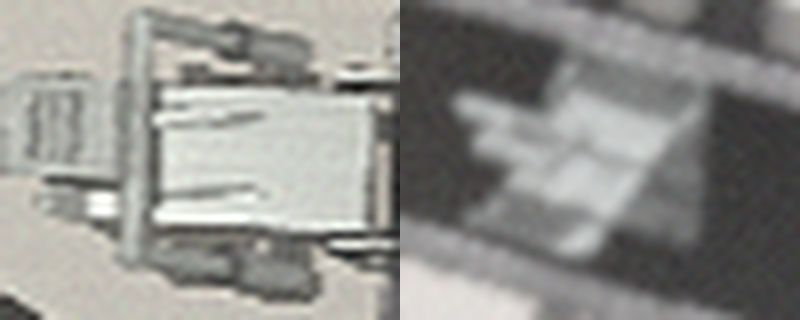

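The lever is at about 1.6 rad and loop lean about 0.72, so the bar is near (out 73, z 140) and the tab near (93,152). The lid is at about 1.13 rad. Next is a planner that prints rows for me to type.

```bash
cat >> h.py <<'E'
def Rt(tilt=0): # tool: y=case y, x=out, z down; tilt>0 points fingers inward (to the case)
    b=np.array([-np.cos(pose[2]),-np.sin(pose[2]),0]); y=np.array([-np.sin(pose[2]),np.cos(pose[2]),0])
    z=-np.sin(tilt)*b+np.array([0,0,-np.cos(tilt)]); return R.from_matrix(np.c_[np.cross(y,z),y,z])
def plan(P0,R0,P1,R1,n): # constant body row repeated n times
    r=(R0.inv()*R1).as_rotvec()/n; S=sum(R.from_rotvec(k*r).as_matrix() for k in range(n))
    t=np.linalg.solve(S,R0.inv().apply(P1-P0)); print(n,"x",np.r_[t,r].round(4)); return P1,R1
def now(): o=readout.get_obs(); return o["eef_pos"],R.from_quat(o["tool_rot"])
def st():
    o=readout.get_obs(); q=cs(pose,o["eef_pos"])[0]*1e3
    e=(Rt(0).inv()*R.from_quat(o["tool_rot"])).as_rotvec()
    print("t",o["clock"],"out,y,z",(-65-q[0]).round(1),q[1].round(1),q[2].round(1),"rot err",e.round(3),"F",o["ft_force"].round(1),"w",o["grip_width"].round(4),"q",o["joint_pos"].round(2))
E
python3 - <<'E'
from h import *
P,q=now(); P=P+[0,0,.111]
def tip(x,z): return w(pose,[x/1e3,0,(z+17)/1e3])[0]
P,q=plan(P,q,tip(100,325),Rt(),17)
P,q=plan(P,q,tip(92,255),Rt(),3)
for th in(1.13,.95,.75,.55,.35,.15,0,-.04):
    c,s=np.cos(th),np.sin(th); x=65-115*c+55*s+11; z=130+115*s+55*c; print(th,x.round(),z.round()); P,q=plan(P,q,tip(x,z),Rt(),2)
E
```

```text
17 x [-0.0512 -0.0098  0.001  -0.0001  0.0001  0.0788]
3 x [0.0027 0.     0.0233 0.     0.     0.    ]
1.13 77.0 257.0
2 x [ 0.0077 -0.     -0.0012  0.      0.      0.    ]
0.95 54.0 256.0
2 x [0.0114 0.     0.001  0.     0.     0.    ]
0.75 29.0 249.0
2 x [0.0122 0.     0.0035 0.     0.     0.    ]
0.55 7.0 237.0
2 x [0.0113 0.     0.0058 0.     0.     0.    ]
0.35 -13.0 221.0
2 x [ 0.0099 -0.      0.0079  0.      0.      0.    ]
0.15 -29.0 202.0
2 x [ 0.0082 -0.      0.0098  0.      0.      0.    ]
0 -39.0 185.0
2 x [ 0.0048 -0.      0.0083  0.      0.      0.    ]
-0.04 -41.0 180.0
2 x [0.0011 0.     0.0023 0.     0.     0.    ]
```

```bash
python3 -m crank '0 0 -.037 0 0 0 1;0 0 -.037 0 0 0 1;0 0 -.037 0 0 0 1;-.04 -.0078 .0008 0 0 .063 1;-.04 -.0078 .0008 0 0 .063 1;-.04 -.0078 .0008 0 0 .063 1;-.04 -.0078 .0008 0 0 .063 1;-.04 -.0078 .0008 0 0 .063 1;-.04 -.0078 .0008 0 0 .063 1;-.04 -.0078 .0008 0 0 .063 1;-.04 -.0078 .0008 0 0 .063 1;-.04 -.0078 .0008 0 0 .063 1;-.04 -.0078 .0008 0 0 .063 1;-.04 -.0078 .0008 0 0 .063 1;-.04 -.0078 .0008 0 0 .063 1;-.04 -.0078 .0008 0 0 .063 1;-.04 -.0078 .0008 0 0 .063 1'
python3 - <<'E'
from h import *
st();P,q=now(); P,q=plan(P,q,w(pose,[.105,0,.342])[0],Rt(),9)
E
```

```text
clock: 1.52
eef_pos: [0.4906, 0.0286, 0.3444]
tool_rot: [0.571, 0.821, -0.011, 0.0]
ft_force: [0.8, 0.7, -1.0]
grip_width: 0.0001Traceback (most recent call last):
  File "<stdin>", line 2, in <module>
  File "h.py", line 39, in st
    print("t",o["clock"],"out,y,z",(-65-q[0]).round(1),q[1].round(1),q[2].round(1),"rot err",e.round(3),"F",o["ft_force"].round(1),"w",o["grip_width"].round(4),"q",o["joint_pos"].round(2))
                                                                                                                                       ^^^^^^^^^^^^^^^^^^^^^
AttributeError: 'float' object has no attribute 'round'
```

```bash
sed -i 's/o\["grip_width"\].round(4)/round(o["grip_width"],4)/' h.py
python3 - <<'E'
from h import *
st();P,q=now(); P,q=plan(P,q,w(pose,[.105,0,.352])[0],Rt(),9)
E
```

```text
t 1.5167 out,y,z 128.9 -36.2 344.4 rot err [ 0.015 -0.017 -0.436] F [ 0.8  0.7 -1. ] w 0.0001 q [ 0.07  0.22  0.22  1.59 -0.02  1.28]
9 x [-0.0335 -0.0041 -0.0005 -0.0017  0.0019  0.0484]
```

```bash
python3 -m crank '-.0335 -.0041 -.0005 -.0017 .0019 .0484 1;-.0335 -.0041 -.0005 -.0017 .0019 .0484 1;-.0335 -.0041 -.0005 -.0017 .0019 .0484 1;-.0335 -.0041 -.0005 -.0017 .0019 .0484 1;-.0335 -.0041 -.0005 -.0017 .0019 .0484 1;-.0335 -.0041 -.0005 -.0017 .0019 .0484 1;-.0335 -.0041 -.0005 -.0017 .0019 .0484 1;-.0335 -.0041 -.0005 -.0017 .0019 .0484 1;-.0335 -.0041 -.0005 -.0017 .0019 .0484 1;0 0 0 0 0 0 1'
python3 - <<'E'
from h import *
st();P,q=now(); P,q=plan(P,q,w(pose,[.095,0,.272])[0],Rt(),5)
E
```

```text
clock: 2.35
eef_pos: [0.4962, -0.2951, 0.3431]
tool_rot: [0.746, 0.666, -0.003, -0.005]
ft_force: [0.2, 0.3, -1.2]
grip_width: -0.0
t 2.35 out,y,z -193.3 -4.7 343.1 rot err [0.012 0.002 0.034] F [ 0.2  0.3 -1.2] w -0.0 q [-0.53  0.4   0.47  1.65 -0.    1.15]
5 x [ 0.0067  0.0009  0.0142 -0.0024 -0.0004 -0.0067]
```

```bash
python3 -m crank '.0067 .0009 .0142 -.0024 -.0004 -.0067 1;.0067 .0009 .0142 -.0024 -.0004 -.0067 1;.0067 .0009 .0142 -.0024 -.0004 -.0067 1;.0067 .0009 .0142 -.0024 -.0004 -.0067 1;.0067 .0009 .0142 -.0024 -.0004 -.0067 1;0 0 0 0 0 0 1'
python3 - <<'E'
from h import *
st()
E
```

```text
clock: 2.85
eef_pos: [0.5014, -0.2645, 0.2656]
tool_rot: [0.737, 0.676, -0.001, -0.003]
ft_force: [-0.0, 0.3, 0.1]
grip_width: 0.0001
t 2.85 out,y,z -162.3 -1.9 265.6 rot err [0.005 0.002 0.007] F [-0.   0.3  0.1] w 0.0001 q [-0.49  0.37  0.23  1.44  0.    1.17]
```

```bash
python3 -m crank '.011 0 -.004 0 0 0 1;.011 0 -.004 0 0 0 1;.0114 0 .001 0 0 0 1;.0114 0 .001 0 0 0 1;.0122 0 .0035 0 0 0 1;.0122 0 .0035 0 0 0 1;.0113 0 .0058 0 0 0 1;.0113 0 .0058 0 0 0 1;0 0 0 0 0 0 1'
python3 - <<'E'
from h import *
st()
im=viewer.camera("side");cv2.imwrite("pics/s1.png",im[60:260,200:400,::-1].repeat(3,0).repeat(3,1))
E
```

```text
clock: 3.6
eef_pos: [0.5108, -0.1662, 0.2565]
tool_rot: [0.738, 0.675, -0.002, 0.002]
ft_force: [0.3, 0.1, 0.1]
grip_width: -0.0001
t 3.6 out,y,z -63.6 -0.5 256.5 rot err [-0.    -0.005  0.008] F [0.3 0.1 0.1] w -0.0001 q [-0.31  0.31  0.12  1.38 -0.01  1.35]
```

View pics/s1.png

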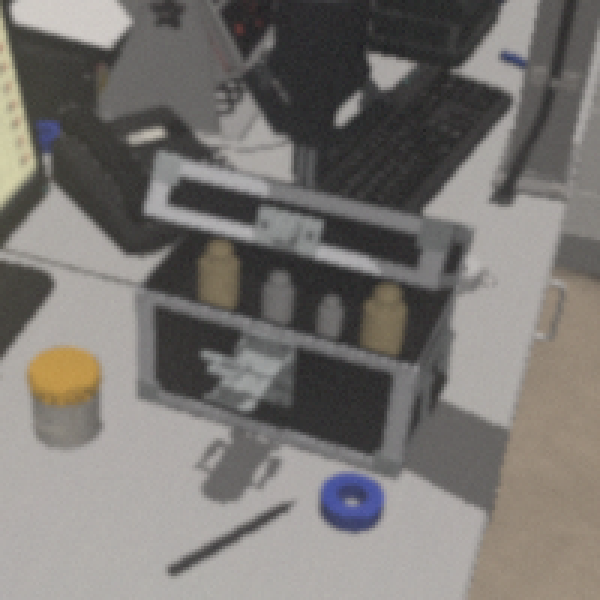

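The lid follows the fingertips and is now about half closed. I'll continue.

```bash
python3 -m crank '.008 0 .009 0 0 0 1;.008 0 .009 0 0 0 1;.008 0 .0098 0 0 0 1;.008 0 .0098 0 0 0 1;.005 0 .0083 0 0 0 1;.004 0 .0083 0 0 0 1;0 0 .003 0 0 0 1;0 0 .002 0 0 0 1'
python3 - <<'E'
from h import *
st()
E
```

```text
clock: 4.32
eef_pos: [0.516, -0.1218, 0.2019]
tool_rot: [0.737, 0.676, 0.002, 0.004]
ft_force: [-6.8, -0.3, 17.0]
grip_width: -0.0003
t 4.3167 out,y,z -19.0 1.2 201.9 rot err [-0.009 -0.003  0.007] F [-6.8 -0.3 17. ] w -0.0003 q [-0.23  0.32 -0.01  1.23 -0.    1.43]
```

```bash
python3 -m crank '0 0 0 0 0 0 1;0 0 0 0 0 0 1;0 0 0 0 0 0 1;0 0 -.02 0 0 0 1;0 0 -.03 0 0 0 1;0 0 -.03 0 0 0 0;.03 0 0 0 0 0 -1;.03 0 0 0 0 0 -1;.03 0 0 0 0 0 -1;.025 0 0 0 0 0 -1;0 0 0 0 0 0 -1'
python3 - <<'E'
from h import *
st()
a=viewer.camera("top");b=viewer.camera("side")
cv2.imwrite("pics/t2.png",a[:,:,::-1]);cv2.imwrite("pics/s2.png",b[:,:,::-1])
a=cv2.resize(a[160:250,230:330],(400,360),interpolation=cv2.INTER_CUBIC);b=cv2.resize(b[100:215,235:350],(400,400),interpolation=cv2.INTER_CUBIC)
c=np.zeros((400,800,3),np.uint8);c[:360,:400]=a;c[:,400:]=b;cv2.imwrite("pics/c5.png",c[:,:,::-1])
for n in("side","top"):
  print(n,"lid front top corners shut:",proj(n,w(pose,[[-.065,.13,.185],[-.065,-.13,.185]])).round(1).tolist())
E
```

```text
clock: 5.23
eef_pos: [0.5258, -0.0039, 0.2784]
tool_rot: [0.74, 0.672, 0.001, -0.001]
ft_force: [0.3, -0.8, 0.5]
grip_width: 0.0724
t 5.2333 out,y,z 99.4 1.5 278.4 rot err [-0.     0.003  0.015] F [ 0.3 -0.8  0.5] w 0.0724 q [-0.01  0.28  0.14  1.43  0.    1.66]
side lid front top corners shut: [[245.0, 138.3], [340.9, 164.5]]
top lid front top corners shut: [[304.2, 136.8], [298.7, 269.1]]
```

View pics/c5.png

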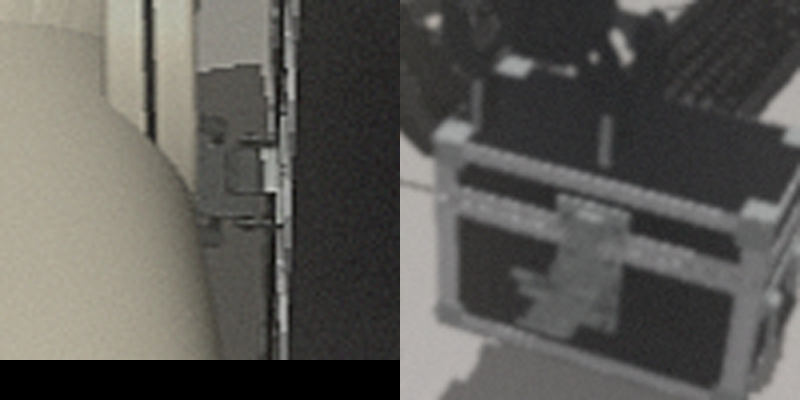

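The lid is shut: the side view puts its front corner at (245.6,138.8), against (245.0,138.3) predicted. Next is to approach the tab with the fingers pointing in and down at 0.9 rad.

Run:
```python
from h import *
P,q=now(); P,q=plan(P,q,w(pose,oz(144,190))[0],Rt(.9),9)
```

```text
9 x [ 0.009  -0.0002  0.0072 -0.0009 -0.1001 -0.0018]
```

```bash
python3 -m crank '.009 -.0002 .0072 -.0009 -.1 -.0018 -1;.009 -.0002 .0072 -.0009 -.1 -.0018 -1;.009 -.0002 .0072 -.0009 -.1 -.0018 -1;.009 -.0002 .0072 -.0009 -.1 -.0018 -1;.009 -.0002 .0072 -.0009 -.1 -.0018 -1;.009 -.0002 .0072 -.0009 -.1 -.0018 -1;.009 -.0002 .0072 -.0009 -.1 -.0018 -1;.009 -.0002 .0072 -.0009 -.1 -.0018 -1;.009 -.0002 .0072 -.0009 -.1 -.0018 -1;0 0 0 0 0 0 -1'
python3 - <<'E'
from h import *
st();P,q=now(); P,q=plan(P,q,w(pose,oz(144,190))[0],Rt(.9),2);plan(P,q,w(pose,oz(97,152.5))[0],Rt(.9),5)
a=viewer.camera("side");cv2.imwrite("pics/s3.png",a[:,:,::-1])
E
```

```text
clock: 6.17
eef_pos: [0.533, 0.0263, 0.184]
tool_rot: [0.661, 0.596, -0.336, 0.308]
ft_force: [-1.6, 0.2, -2.7]
grip_width: 0.0854
t 6.1667 out,y,z 130.0 6.1 184.0 rot err [ 0.003 -0.946  0.022] F [-1.6  0.2 -2.7] w 0.0854 q [ 0.43  0.71  0.22  1.69 -0.78  2.37]
2 x [ 0.0017 -0.0032 -0.0074 -0.0058  0.0231 -0.0089]
5 x [0.    0.    0.012 0.    0.    0.   ]
```

```bash
python3 -m crank '.0017 -.0032 -.005 -.0058 .0231 -.0089 -1;.001 -.0025 0 -.0058 .0231 -.0089 -1;0 0 0 0 0 0 -1'
python3 - <<'E'
from h import *
st();P,q=now(); plan(P,q,w(pose,oz(97,152.5,.5))[0],Rt(.9),5)
E
```

```text
clock: 6.47
eef_pos: [0.5298, 0.03, 0.1907]
tool_rot: [0.667, 0.611, -0.312, 0.292]
ft_force: [-0.2, 0.7, 0.4]
grip_width: 0.0853
t 6.4667 out,y,z 133.4 2.7 190.7 rot err [-0.006 -0.883  0.006] F [-0.2  0.7  0.4] w 0.0853 q [ 0.43  0.66  0.18  1.63 -0.74  2.3 ]
5 x [ 0.0014 -0.0005  0.0105  0.0005 -0.0033 -0.0016]
```

```bash
python3 -m crank '.0014 -.0005 .0105 .0005 -.0033 -.0016 -1;.0014 -.0005 .0105 .0005 -.0033 -.0016 -1;.0014 -.0005 .0105 .0005 -.0033 -.0016 -1;.0014 -.0005 .0105 .0005 -.0033 -.0016 -1;.0014 -.0005 .0105 .0005 -.0033 -.0016 -1;0 0 0 0 0 0 -1'
python3 - <<'E'
from h import *
st()
a=viewer.camera("side");cv2.imwrite("pics/s4.png",cv2.resize(a[120:230,225:345],(720,594),interpolation=cv2.INTER_CUBIC)[:,:,::-1])
P,q=now();g=P-.002*q.as_matrix()[:,2]; print([( ((u+.5-225)*6).round(),((v+.5-120)*5.4).round()) for u,v in proj("side",np.array([g,w(pose,oz(93,152))[0],w(pose,oz(73,140,30))[0],w(pose,oz(73,140,-30))[0]]))])
E
```

```text
clock: 6.97
eef_pos: [0.5297, -0.0112, 0.1721]
tool_rot: [0.675, 0.605, -0.3, 0.298]
ft_force: [-0.0, -0.0, 0.4]
grip_width: 0.0857
t 6.9667 out,y,z 92.3 5.9 172.1 rot err [-0.032 -0.871  0.027] F [-0.  -0.   0.4] w 0.0857 q [ 0.37  0.62  0.08  1.48 -0.77  2.23]
[(np.float64(291.0), np.float64(294.0)), (np.float64(306.0), np.float64(337.0)), (np.float64(258.0), np.float64(314.0)), (np.float64(393.0), np.float64(351.0))]
```

View pics/s4.png

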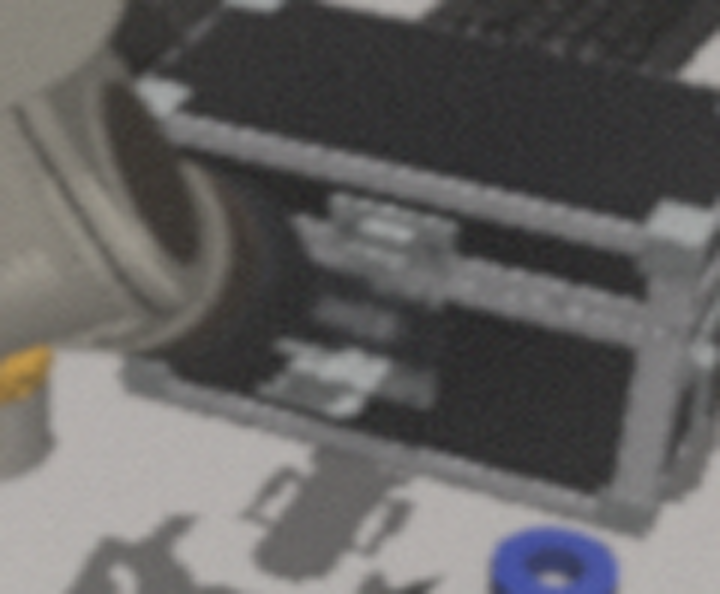

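No contact yet (0.4 N) and the lever hasn't moved. The arm drifted off line to z 172, so I'll correct.

Run:
```python
from h import *
P,q=now(); plan(P,q,w(pose,oz(97,152.5,.5))[0],Rt(.9),4)
```

```text
4 x [ 0.0047 -0.0017  0.0025  0.0046 -0.0072 -0.0097]
```

```bash
python3 -m crank '.0047 -.0017 .0025 .0046 -.0072 -.0097 -1;.0047 -.0017 .0025 .0046 -.0072 -.0097 -1;.0047 -.0017 .0025 .0046 -.0072 -.0097 -1;.0047 -.0017 .0025 .0046 -.0072 -.0097 -1;0 0 0 0 0 0 -1;0 0 0 0 0 0 -1'
python3 - <<'E'
from h import *
st();P,q=now(); plan(P,q,w(pose,oz(97,152.5,.5))[0],Rt(.9),2)
E
```

```text
clock: 7.52
eef_pos: [0.5264, -0.0046, 0.1568]
tool_rot: [0.664, 0.61, -0.316, 0.296]
ft_force: [0.6, -0.9, 0.2]
grip_width: 0.0854
t 7.5167 out,y,z 98.7 2.1 156.8 rot err [-0.007 -0.895  0.003] F [ 0.6 -0.9  0.2] w 0.0854 q [ 0.38  0.66  0.08  1.5  -0.78  2.25]
2 x [ 0.0011 -0.0008  0.002   0.0023 -0.0026 -0.003 ]
```

Now a final nudge, then close the gripper.

```bash
python3 -m crank '.0013 -.0008 .002 .0023 -.0026 -.003 -1;.0013 -.0008 .002 .0023 -.0026 -.003 -1;0 0 0 0 0 0 1;0 0 0 0 0 0 1;0 0 0 0 0 0 1;0 0 0 0 0 0 1;0 0 0 0 0 0 1;0 0 0 0 0 0 1;0 0 0 0 0 0 1;0 0 0 0 0 0 1'
python3 - <<'E'
from h import *
st()
E
```

```text
clock: 8.35
eef_pos: [0.5248, -0.0053, 0.1506]
tool_rot: [0.661, 0.611, -0.32, 0.295]
ft_force: [0.4, -0.5, -1.6]
grip_width: 0.0246
t 8.35 out,y,z 97.9 0.5 150.6 rot err [ 0.001 -0.901 -0.002] F [ 0.4 -0.5 -1.6] w 0.0246 q [ 0.38  0.67  0.08  1.49 -0.78  2.25]
```

The tab is gripped at 24.6 mm. I'll plan the rigid swing of the loop as (lever, lean) waypoints.

```bash
cat >> h.py <<'E'
def wp(lv,b,rel=(24.9,10.6),b0=.72,t0=.90):
    bar=latch(lv,b+lv-.13)[1]; t=b-b0; c,s=np.cos(t),np.sin(t)
    # rotation by +t turns up->out
    r=np.array([rel[0]*c+rel[1]*s,-rel[0]*s+rel[1]*c]); T=bar+r
    return w(pose,oz(*T,.5))[0],Rt(t0+t),bar.round(1),T.round(1)
def go(a,n): print(a,wp(*a)[2:]); return plan(*now(),*wp(*a)[:2],n)
E
python3 - <<'E'
from h import *
P,q=now()
for a in((1.8,.6),(2.0,.4),(2.2,.2),(2.25,0),(2.2,-.23),(1.2,-.185)):
    x=wp(*a);print(a,x[2:]);P,q=plan(P,q,x[0],x[1],4)
E
```

```text
(1.8, 0.6) (array([ 67.8, 148.2]), array([ 91.3, 161.8]))
4 x [-0.0032 -0.     -0.0006 -0.0001  0.0302  0.0006]
(2.0, 0.4) (array([ 57.2, 157.6]), array([ 77.5, 175.5]))
4 x [-0.0049  0.     -0.0004 -0.      0.05   -0.    ]
(2.2, 0.2) (array([ 45. , 164.6]), array([ 61.3, 186.2]))
4 x [-0.0049 -0.     -0.0004  0.      0.05    0.    ]
(2.25, 0) (array([ 32.7, 166.7]), array([ 44.5, 191.1]))
4 x [-0.0044 -0.      0.0001 -0.      0.05   -0.    ]
(2.2, -0.23) (array([ 19.4, 164.2]), array([ 25.2, 190.7]))
4 x [-0.0048 -0.      0.0005 -0.      0.0575  0.    ]
(1.2, -0.185) (array([ 19.1, 147.8]), array([ 26.1, 173.9]))
4 x [ 0.0001  0.      0.0042 -0.     -0.0112 -0.    ]
```

```bash
python3 -m crank '-.0032 0 -.0006 0 .03 0 1;-.0032 0 -.0006 0 .03 0 1;-.0032 0 -.0006 0 .03 0 1;-.0032 0 -.0006 0 .03 0 1;-.0049 0 -.0004 0 .05 0 1;-.0049 0 -.0004 0 .05 0 1;-.0049 0 -.0004 0 .05 0 1;-.0049 0 -.0004 0 .05 0 1;0 0 0 0 0 0 1'
python3 - <<'E'
from h import *
st(); go((2.2,.2),4)
E
```

```text
clock: 9.1
eef_pos: [0.5231, -0.0275, 0.1716]
tool_rot: [0.704, 0.652, -0.208, 0.188]
ft_force: [1.4, 0.0, -5.0]
grip_width: 0.0242
t 9.1 out,y,z 75.6 0.6 171.6 rot err [ 0.005 -0.569 -0.003] F [ 1.4  0.  -5. ] w 0.0242 q [ 0.23  0.46 -0.01  1.3  -0.54  1.93]
(2.2, 0.2) (array([ 45. , 164.6]), array([ 61.3, 186.2]))
4 x [-0.0049 -0.0001 -0.0015 -0.0011  0.0472  0.001 ]
```

```bash
python3 -m crank '-.0049 0 -.0015 0 .0472 0 1;-.0049 0 -.0015 0 .0472 0 1;-.0049 0 -.0015 0 .0472 0 1;-.0049 0 -.0015 0 .0472 0 1;0 0 0 0 0 0 1;0 0 0 0 0 0 1'
python3 - <<'E'
from h import *
st(); go((2.2,.2),3); go((2.25,0),4)
E
```

```text
clock: 9.6
eef_pos: [0.5223, -0.0418, 0.1815]
tool_rot: [0.722, 0.666, -0.141, 0.124]
ft_force: [1.3, 1.2, -1.1]
grip_width: 0.0244
t 9.6 out,y,z 61.2 1.0 181.5 rot err [ 0.008 -0.377 -0.001] F [ 1.3  1.2 -1.1] w 0.0244 q [ 0.12  0.38 -0.03  1.24 -0.37  1.78]
(2.2, 0.2) (array([ 45. , 164.6]), array([ 61.3, 186.2]))
3 x [-0.0006 -0.0002 -0.0015 -0.0026 -0.001   0.0009]
(2.25, 0) (array([ 32.7, 166.7]), array([ 44.5, 191.1]))
4 x [-0.0047 -0.0001 -0.001  -0.002   0.0493  0.0005]
```

```bash
python3 -m crank '-.0015 0 -.004 0 0 0 1;-.0047 0 -.0015 -.002 .0493 0 1;-.0047 0 -.0015 -.002 .0493 0 1;-.0047 0 -.0015 -.002 .0493 0 1;-.0047 0 -.0015 -.002 .0493 0 1;0 0 0 0 0 0 1;0 0 0 0 0 0 1'
python3 - <<'E'
from h import *
st(); go((2.25,0),2); go((2.2,-.23),4)
a=viewer.camera("side");cv2.imwrite("pics/s5.png",cv2.resize(a[100:220,235:345],(660,720),interpolation=cv2.INTER_CUBIC)[:600,:,::-1])
f=lambda P:[( ((u+.5-235)*6).round(),((v+.5-100)*6).round()) for u,v in proj("side",w(pose,np.array(P)))]
print("seat±30",f([oz(19,148,30),oz(19,148,-30)]),"bar±30",f([oz(32.7,166.7,30),oz(32.7,166.7,-30)]), "keeper lip top",f([oz(29,154.7,11),oz(29,154.7,-11)]))
E
```

```text
clock: 10.18
eef_pos: [0.521, -0.0578, 0.1916]
tool_rot: [0.729, 0.678, -0.074, 0.061]
ft_force: [3.0, 0.7, -2.8]
grip_width: 0.0246
t 10.1833 out,y,z 45.2 0.9 191.6 rot err [ 0.01  -0.192 -0.008] F [ 3.   0.7 -2.8] w 0.0246 q [-0.01  0.33 -0.03  1.23 -0.19  1.64]
(2.25, 0) (array([ 32.7, 166.7]), array([ 44.5, 191.1]))
2 x [-0.0003 -0.0002  0.0003 -0.0045  0.0059  0.0045]
(2.2, -0.23) (array([ 19.4, 164.2]), array([ 25.2, 190.7]))
4 x [-0.005  -0.0001  0.0007 -0.0025  0.0605  0.002 ]
seat±30 [(np.float64(252.0), np.float64(384.0)), (np.float64(383.0), np.float64(422.0))] bar±30 [(np.float64(240.0), np.float64(366.0)), (np.float64(374.0), np.float64(404.0))] keeper lip top [(np.float64(284.0), np.float64(396.0)), (np.float64(333.0), np.float64(410.0))]
```

View pics/s5.png

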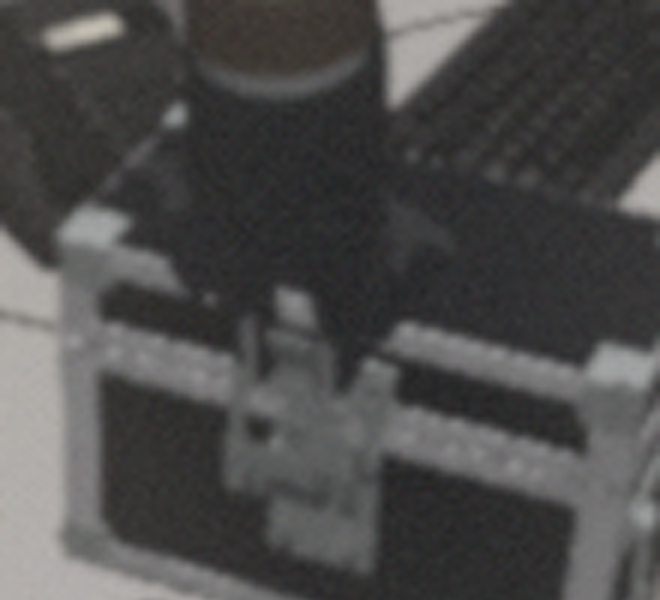

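Run:
```python
from h import *
for y,uv in((.03,(248,328)),(-.03,(379,368)),(0,(295,303))):
    e,d=ray("side",(uv[0]/6-.5+235,uv[1]/6-.5+100)); E0=cs(pose,e)[0];D=R.from_euler("z",-pose[2]).apply(d)
    for z in(.155,.16,.165,.17,.18,.19):
        X=E0+D*(z-E0[2])/D[2];print(y,z,"out",(-65-X[0]*1e3).round(1),"y",(X[1]*1e3).round(1))
a=viewer.camera("top");cv2.imwrite("pics/t5.png",cv2.resize(a[165:235,225:325],(800,560),interpolation=cv2.INTER_CUBIC)[:,:,::-1])
f=lambda P:[( ((u+.5-225)*8).round(),((v+.5-165)*8).round()) for u,v in proj("top",w(pose,np.array(P)))]
print("bar±30",f([oz(32.7,166.7,30),oz(32.7,166.7,-30)]),f([oz(19,166.7,30),oz(19,166.7,-30)]))
```

```text
0.03 0.155 out -9.4 y 44.6
0.03 0.16 out -2.8 y 41.8
0.03 0.165 out 3.8 y 39.1
0.03 0.17 out 10.5 y 36.4
0.03 0.18 out 23.7 y 30.9
0.03 0.19 out 37.0 y 25.4
-0.03 0.155 out -7.1 y -17.6
-0.03 0.16 out -0.5 y -19.8
-0.03 0.165 out 6.1 y -22.0
-0.03 0.17 out 12.7 y -24.2
-0.03 0.18 out 25.9 y -28.7
-0.03 0.19 out 39.2 y -33.1
0 0.155 out -36.3 y 33.8
0 0.16 out -29.5 y 31.1
0 0.165 out -22.6 y 28.5
0 0.17 out -15.7 y 25.8
0 0.18 out -2.0 y 20.5
0 0.19 out 11.7 y 15.2
bar±30 [(np.float64(485.0), np.float64(179.0)), (np.float64(473.0), np.float64(417.0))] [(np.float64(540.0), np.float64(181.0)), (np.float64(529.0), np.float64(420.0))]
```

View pics/t5.png

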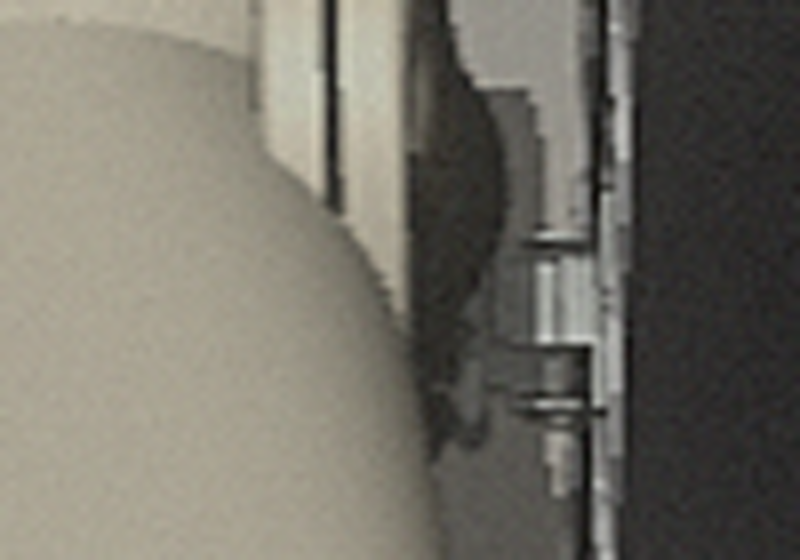

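Run:
```python
from h import *
P,q=now(); M=q.as_matrix()
f=lambda P:[( ((u+.5-235)*6).round(),((v+.5-100)*6).round()) for u,v in proj("side",np.atleast_2d(P))]
for s in(-1,1):
  print("tip in/out",s,f([P+.017*M[:,2]+s*.0125*M[:,1],P+.017*M[:,2]+s*.027*M[:,1]]))
for lv,b in((2.25,0),(1.9,.0),(2.4,0)):
  L=latch(lv,b+lv-.13); print(lv,b)
  for i,y in((0,30),(1,30),(2,13),(3,19)): print("hinge bar tab end".split()[i],L[i].round(),f(w(pose,[oz(*L[i],y),oz(*L[i],-y)])))
b=cv2.imread("pics/s5.png")[260:600,180:440];b=cv2.convertScaleAbs(b,alpha=2.0,beta=-20);cv2.imwrite("pics/s5c.png",cv2.resize(b,None,fx=1.7,fy=1.7))
```

```text
tip in/out -1 [(np.float64(325.0), np.float64(388.0)), (np.float64(358.0), np.float64(397.0))]
tip in/out 1 [(np.float64(268.0), np.float64(373.0)), (np.float64(236.0), np.float64(364.0))]
2.25 0
hinge [ 33. 107.] [(np.float64(235.0), np.float64(478.0)), (np.float64(364.0), np.float64(517.0))]
bar [ 33. 167.] [(np.float64(240.0), np.float64(366.0)), (np.float64(374.0), np.float64(404.0))]
tab [ 40. 188.] [(np.float64(273.0), np.float64(343.0)), (np.float64(332.0), np.float64(359.0))]
end [ 68. 150.] [(np.float64(228.0), np.float64(451.0)), (np.float64(313.0), np.float64(477.0))]
1.9 0.0
hinge [ 34. 101.] [(np.float64(234.0), np.float64(491.0)), (np.float64(362.0), np.float64(530.0))]
bar [ 34. 161.] [(np.float64(238.0), np.float64(379.0)), (np.float64(371.0), np.float64(418.0))]
tab [ 41. 182.] [(np.float64(271.0), np.float64(357.0)), (np.float64(330.0), np.float64(373.0))]
end [ 82. 129.] [(np.float64(213.0), np.float64(510.0)), (np.float64(297.0), np.float64(536.0))]
2.4 0
hinge [ 32. 109.] [(np.float64(237.0), np.float64(472.0)), (np.float64(365.0), np.float64(511.0))]
bar [ 32. 169.] [(np.float64(241.0), np.float64(360.0)), (np.float64(375.0), np.float64(398.0))]
tab [ 39. 191.] [(np.float64(274.0), np.float64(337.0)), (np.float64(333.0), np.float64(353.0))]
end [ 60. 157.] [(np.float64(237.0), np.float64(427.0)), (np.float64(322.0), np.float64(452.0))]
```

View pics/s5c.png

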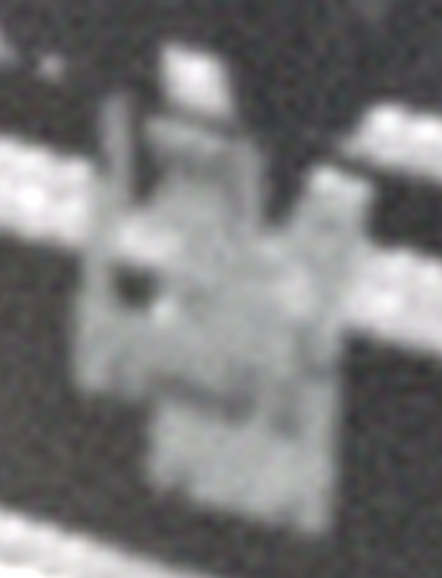

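All 12 pictures are used, so the rest is numeric. s5 and t5 agree with the bar at about (32,167): the bar's near end is at (478,425) in the top crop, against (473,417) predicted. The wide bright part is the keeper's backing plate. I'll move the bar over the groove.

```bash
python3 -m crank '-.005 0 .0003 -.003 .06 .002 1;-.005 0 .0003 -.003 .06 .002 1;-.005 0 .0003 -.003 .06 .002 1;-.005 0 .0003 -.003 .06 .002 1;0 0 0 0 0 0 1;0 0 0 0 0 0 1'
python3 - <<'E'
from h import *
st(); go((2.2,-.23),2); go((1.2,-.185),4)
E
```

```text
clock: 10.78
eef_pos: [0.519, -0.0771, 0.1925]
tool_rot: [0.732, 0.682, 0.013, -0.014]
ft_force: [2.0, 0.1, -2.0]
grip_width: 0.0239
t 10.7833 out,y,z 25.9 0.6 192.5 rot err [ 0.003  0.038 -0.01 ] F [ 2.   0.1 -2. ] w 0.0239 q [-0.17  0.32 -0.03  1.22  0.04  1.47]
(2.2, -0.23) (array([ 19.4, 164.2]), array([ 25.2, 190.7]))
2 x [-0.0004 -0.      0.0009 -0.0015  0.006   0.0048]
(1.2, -0.185) (array([ 19.1, 147.8]), array([ 26.1, 173.9]))
4 x [-0.0001 -0.      0.0046 -0.0007 -0.0082  0.0024]
```

```bash
python3 -m crank '0 0 .003 0 -.004 0 1;0 0 .003 0 -.004 0 1;0 0 .003 0 -.004 0 1;0 0 0 0 0 0 1'; python3 -c "
from h import *
st(); go((1.2,-.185),4)"; python3 -m crank '0 0 .003 0 -.002 0 1;0 0 .003 0 -.002 0 1;0 0 0 0 0 0 1';python3 -c "
from h import *
st()"
```

```text
clock: 11.12
eef_pos: [0.5193, -0.0735, 0.1862]
tool_rot: [0.73, 0.684, 0.007, -0.007]
ft_force: [0.7, -2.6, -1.6]
grip_width: 0.0245
t 11.1167 out,y,z 29.5 0.6 186.2 rot err [ 0.002  0.02  -0.015] F [ 0.7 -2.6 -1.6] w 0.0245 q [-0.15  0.33 -0.04  1.2   0.02  1.48]
(1.2, -0.185) (array([ 19.1, 147.8]), array([ 26.1, 173.9]))
4 x [-0.0009 -0.      0.0031 -0.0004 -0.0037  0.0038]
clock: 11.37
eef_pos: [0.5193, -0.0728, 0.1847]
tool_rot: [0.729, 0.685, 0.003, -0.002]
ft_force: [-0.1, -2.2, -4.4]
grip_width: 0.0242
t 11.3667 out,y,z 30.2 0.5 184.7 rot err [-0.001  0.008 -0.018] F [-0.1 -2.2 -4.4] w 0.0242 q [-0.14  0.32 -0.05  1.2   0.01  1.49]
```

```bash
python3 -m crank '-.002 0 -.003 0 .01 0 1;-.002 0 -.003 0 .01 0 1;-.002 0 -.001 0 .01 0 1;0 0 0 0 0 0 1;0 0 0 0 0 0 1';python3 -c "
from h import *
st(); go((2.2,-.22),2)"
```

```text
clock: 11.78
eef_pos: [0.5191, -0.0766, 0.1885]
tool_rot: [0.728, 0.686, 0.015, -0.016]
ft_force: [2.2, -0.1, -1.7]
grip_width: 0.0245
t 11.7833 out,y,z 26.3 0.6 188.5 rot err [ 0.002  0.043 -0.021] F [ 2.2 -0.1 -1.7] w 0.0245 q [-0.17  0.33 -0.04  1.21  0.04  1.46]
(2.2, -0.22) (array([ 19.9, 164.4]), array([ 26.1, 190.7]))
2 x [-0.0001 -0.0001 -0.0011 -0.0014 -0.0017  0.0105]
```

```bash
python3 -m crank '-.001 0 .003 0 0 0 1;-.001 0 .003 0 0 0 1;-.001 0 .003 0 0 0 1;0 0 0 0 0 0 1';python3 -c "
from h import *
st()"; python3 -m crank '-.001 0 .003 0 0 0 1;-.001 0 .003 0 0 0 1;0 0 0 0 0 0 1';python3 -c "
from h import *
st()"
```

```text
clock: 12.12
eef_pos: [0.5189, -0.0778, 0.1821]
tool_rot: [0.728, 0.686, 0.018, -0.016]
ft_force: [0.9, 1.5, -2.4]
grip_width: 0.0243
t 12.1167 out,y,z 25.2 0.5 182.1 rot err [ 0.     0.048 -0.021] F [ 0.9  1.5 -2.4] w 0.0243 q [-0.17  0.33 -0.05  1.2   0.05  1.45]
clock: 12.37
eef_pos: [0.5187, -0.0794, 0.1771]
tool_rot: [0.727, 0.686, 0.018, -0.016]
ft_force: [1.9, 0.5, 0.3]
grip_width: 0.0244
t 12.3667 out,y,z 23.5 0.5 177.1 rot err [-0.001  0.048 -0.021] F [1.9 0.5 0.3] w 0.0244 q [-0.18  0.33 -0.06  1.18  0.05  1.45]
```

```bash
python3 -m crank '.001 0 .002 0 0 0 1;.001 0 .002 0 0 0 1;0 0 0 0 0 0 1';python3 -c "
from h import *
st()"; python3 -m crank '0 0 .002 0 0 0 1;0 0 .002 0 0 0 1;0 0 0 0 0 0 1';python3 -c "
from h import *
st()"
```

```text
clock: 12.62
eef_pos: [0.5188, -0.0796, 0.1751]
tool_rot: [0.728, 0.685, 0.016, -0.013]
ft_force: [0.6, 1.5, -0.8]
grip_width: 0.0243
t 12.6167 out,y,z 23.3 0.5 175.1 rot err [-0.003  0.042 -0.02 ] F [ 0.6  1.5 -0.8] w 0.0243 q [-0.18  0.33 -0.06  1.17  0.04  1.46]
clock: 12.87
eef_pos: [0.5185, -0.0798, 0.1752]
tool_rot: [0.728, 0.685, 0.017, -0.012]
ft_force: [0.4, 0.5, -3.3]
grip_width: 0.0244
t 12.8667 out,y,z 23.1 0.3 175.2 rot err [-0.006  0.04  -0.02 ] F [ 0.4  0.5 -3.3] w 0.0244 q [-0.17  0.33 -0.07  1.17  0.04  1.46]
```

```bash
python3 -m crank '.001 0 .004 0 0 0 1;.001 0 .004 0 0 0 1;0 0 0 0 0 0 1';python3 -c "
from h import *
st()"; python3 -m crank '.005 0 .001 0 0 0 1;.005 0 .001 0 0 0 1;.005 0 .001 0 0 0 1';python3 -c "
from h import *
st()"
```

```text
clock: 13.12
eef_pos: [0.5182, -0.0797, 0.1754]
tool_rot: [0.729, 0.685, 0.016, -0.007]
ft_force: [1.5, 0.0, -6.9]
grip_width: 0.0246
t 13.1167 out,y,z 23.1 -0.0 175.4 rot err [-0.011  0.034 -0.018] F [ 1.5  0.  -6.9] w 0.0246 q [-0.17  0.33 -0.07  1.16  0.03  1.46]
clock: 13.37
eef_pos: [0.5194, -0.0737, 0.1743]
tool_rot: [0.731, 0.682, 0.009, 0.002]
ft_force: [-6.7, -18.8, 12.3]
grip_width: 0.0243
t 13.3667 out,y,z 29.3 0.7 174.3 rot err [-0.015  0.01  -0.012] F [ -6.7 -18.8  12.3] w 0.0243 q [-0.15  0.32 -0.08  1.15  0.01  1.49]
```

The bar is caught: the lip resists an outward pull with 19 N, and the estimated bar position is (22.4,148.1), right behind it. I'll relax, hold and release.

```bash
python3 -m crank '-.003 0 0 0 0 0 1;-.001 0 .002 0 0 0 1;0 0 0 0 0 0 1;0 0 0 0 0 0 1;0 0 0 0 0 0 1';python3 -c "
from h import *
st()"; python3 -m crank '0 0 0 0 0 0 0;0 0 0 0 0 0 -1;0 0 0 0 0 0 -1;0 0 0 0 0 0 -1;0 0 0 0 0 0 -1;0 0 0 0 0 0 -1;0 0 0 0 0 0 -1';python3 -c "
from h import *
st()
b=viewer.camera('side');cv2.imwrite('pics/s6.png',b[:,:,::-1])"
```

```text
clock: 13.78
eef_pos: [0.5192, -0.0762, 0.1744]
tool_rot: [0.73, 0.683, 0.01, 0.002]
ft_force: [-2.1, -1.2, 5.5]
grip_width: 0.0239
t 13.7833 out,y,z 26.8 0.6 174.4 rot err [-0.017  0.011 -0.014] F [-2.1 -1.2  5.5] w 0.0239 q [-0.15  0.32 -0.08  1.15  0.01  1.48]
clock: 14.37
eef_pos: [0.5183, -0.0747, 0.1699]
tool_rot: [0.729, 0.684, 0.008, -0.0]
ft_force: [-0.1, -0.4, -0.3]
grip_width: 0.0856
t 14.3667 out,y,z 28.1 -0.4 169.9 rot err [-0.011  0.013 -0.016] F [-0.1 -0.4 -0.3] w 0.0856 q [-0.15  0.33 -0.09  1.15  0.01  1.48]
```

```bash
python3 -m crank '0 0 -.015 0 0 0 -1;0 0 -.03 0 0 0 -1;0 0 -.035 0 0 0 -1;0 0 -.03 0 0 0 -1;0 0 0 0 0 0 -1';cat >> h.py <<'E'
def lw(lv,d=66,off=0,tl=None):
    t=1.05-.5*lv if tl is None else tl
    tip=np.array([16,100])+d*np.array([np.sin(lv),-np.cos(lv)])+(6+off)*np.array([np.cos(lv),np.sin(lv)])
    T=tip+17*np.array([np.sin(t),np.cos(t)]); print(lv,"T",T.round(1),"tilt",round(t,2)); return w(pose,oz(*T))[0],Rt(t)
E
python3 -c "
from h import *
st()
b=viewer.camera('side');cv2.imwrite('pics/s7.png',b[:,:,::-1])
P,q=plan(*now(),w(pose,oz(150,215))[0],Rt(.45),6)
P,q=plan(P,q,*lw(1.5,off=20),5)
g=cv2.cvtColor(b,cv2.COLOR_RGB2GRAY)
for lv in (1.,1.2,1.4,1.6,2.):
  print(lv,proj('side',w(pose,[oz(*latch(lv,1)[3],19),oz(*latch(lv,1)[3],-19)])).round().tolist())
print(proj('side',w(pose,oz(19,148))).round(),'tab',proj('side',w(pose,oz(*latch(1.2,1.2-.13-.185)[2]))).round())
print(g[160:206:2,262:300:2])
"
```

```text
clock: 14.83
eef_pos: [0.5146, -0.0758, 0.2809]
tool_rot: [0.73, 0.684, 0.006, -0.004]
ft_force: [0.4, 0.6, 1.6]
grip_width: 0.085
t 14.8333 out,y,z 26.8 -3.9 280.9 rot err [-0.002  0.014 -0.016] F [0.4 0.6 1.6] w 0.085 q [-0.15  0.27  0.13  1.43  0.01  1.48]
6 x [ 0.0223  0.001   0.0068  0.0004 -0.0773  0.0026]
1.5 T [ 88.7 137.5] tilt 0.3
5 x [-0.0055 -0.      0.019   0.      0.03    0.    ]
1.0 [[270.0, 203.0], [283.0, 207.0]]
1.2 [[269.0, 200.0], [283.0, 205.0]]
1.4 [[269.0, 197.0], [282.0, 201.0]]
1.6 [[269.0, 192.0], [283.0, 197.0]]
2.0 [[271.0, 182.0], [285.0, 186.0]]
[[287. 167.]] tab [[287. 160.]]
[[117 114 117 117 113 109  97  77  63  77  85  78  77  79  86  91  85  83
   65]
 [119 116 118 116 108 113 118 111 104  97  78  81  80  76  79  86  93  97
   95]
 [ 92 110 114 116 114 115 121 106 104 103  96  96  90  90  85  87  92  87
   90]
 [ 52  58  72  90  98 111 110 101 103 106 100  95 103  96  94  92  88  81
   81]
 [ 53  52  52  50  52  64  83 100 100 107 104  97  97  96  97 102 101  95
   93]
 [ 52  51  49  48  52  46  62  92  62  78  89  91  93  96  95 103 103 103
  101]

[... 677 characters left out ...]
 149 174 170 173 174 175 181 152  93  96 107
   64]
 [ 51  52  54  52  55  56 106 171 175 176 177 177 170 178 136  86 101 104
   57]
 [ 68  63  56  55  52  69 147 172 172 180 179 170 169 163 103  84  86  90
   53]
 [113 103  91  75  64 104 167 170 176 181 177 174 176 135  69  66  80  78
   51]
 [110 114 115 117 106 150 171 172 180 183 177 177 173  92  52  49  56  56
   47]
 [100 102 103 113 128 172 173 176 181 181 179 182 143  61  52  50  48  50
   49]
 [112 105 103 104 136 172 171 182 183 177 186 179 106  67  53  51  48  53
   51]
 [160 120 107 125 148 153 162 171 174 178 184 164 116 111  98  80  67  57
   49]
 [175 169 153 138 133 139 155 152 153 160 167 128 103 117 113 113 113 102
   90]]
```

The lever's bright face ends near side pixel (270,202), which matches about 1.1–1.2 rad. The legs run up to the keeper, so it is hooked. Next is the lever.

```bash
python3 -m crank '.0223 .0005 .0068 0 -.0773 .0026 1;.0223 .0005 .0068 0 -.0773 .0026 1;.0223 .0005 .0068 0 -.0773 .0026 1;.0223 .0005 .0068 0 -.0773 .0026 1;.0223 .0005 .0068 0 -.0773 .0026 1;.0223 .0005 .0068 0 -.0773 .0026 1;0 0 0 0 0 0 1;0 0 0 0 0 0 1';python3 -c "
from h import *
st()
P,q=plan(*now(),*lw(1.4,off=15),5)"
```

```text
clock: 15.55
eef_pos: [0.5272, 0.0464, 0.2065]
tool_rot: [0.718, 0.655, -0.171, 0.162]
ft_force: [0.8, -0.0, 0.1]
grip_width: 0.0
t 15.55 out,y,z 149.6 -1.2 206.5 rot err [-0.005 -0.476  0.011] F [ 0.8 -0.   0.1] w 0.0 q [ 0.32  0.45  0.11  1.42 -0.44  2.02]
1.4 T [ 90.4 125.4] tilt 0.35
5 x [-0.0041  0.0002  0.0197  0.0006  0.0251 -0.0024]
```

```bash
python3 -m crank '-.004 0 .0197 0 .02 -.0024 1;-.004 0 .0197 0 .02 -.0024 1;-.004 0 .0197 0 .02 -.0024 1;-.004 0 .0197 0 .02 -.0024 1;-.004 0 .0197 0 .02 -.0024 1;0 0 0 0 0 0 1';python3 -c "
from h import *
st()
P,q=plan(*now(),*lw(1.2),4)
for l in (1.,.8,.6,.4,.2,.08): P,q=plan(P,q,*lw(l),3)"
```

```text
clock: 16.05
eef_pos: [0.521, -0.0167, 0.1209]
tool_rot: [0.722, 0.668, -0.133, 0.124]
ft_force: [-0.6, -0.1, 0.1]
grip_width: -0.0001
t 16.05 out,y,z 86.2 -2.4 120.9 rot err [-0.002 -0.367 -0.002] F [-0.6 -0.1  0.1] w -0.0001 q [ 0.16  0.43 -0.12  1.11 -0.36  1.83]
1.2 T [87.1 97. ] tilt 0.45
4 x [ 0.0025  0.0006  0.0054  0.0006 -0.0208  0.0004]
1.0 T [83.7 83.9] tilt 0.55
3 x [ 0.001   0.      0.0044  0.     -0.0333  0.    ]
0.8 T [77.8 71.9] tilt 0.65
3 x [ 0.0006 -0.      0.0044 -0.     -0.0333 -0.    ]
0.6 T [69.8 61.4] tilt 0.75
3 x [ 0.0001  0.      0.0044  0.     -0.0333 -0.    ]
0.4 T [60.  52.8] tilt 0.85
3 x [-0.0003  0.      0.0043  0.     -0.0333  0.    ]
0.2 T [48.8 46.4] tilt 0.95
3 x [-0.0007 -0.      0.0042 -0.     -0.0333 -0.    ]
0.08 T [41.7 43.7] tilt 1.01
3 x [-0.0006 -0.      0.0025  0.     -0.02   -0.    ]
```

```bash
python3 -m crank '.0025 .0006 .0054 0 -.0208 0 1;.0025 .0006 .0054 0 -.0208 0 1;.0025 .0006 .0054 0 -.0208 0 1;.0025 .0006 .0054 0 -.0208 0 1;.001 0 .0044 0 -.0333 0 1;.001 0 .0044 0 -.0333 0 1;.001 0 .0044 0 -.0333 0 1';python3 -c "
from h import *
st()
P,q=plan(*now(),*lw(.8),4)"
```

```text
clock: 16.63
eef_pos: [0.5258, -0.0211, 0.0868]
tool_rot: [0.707, 0.65, -0.202, 0.193]
ft_force: [-3.0, -2.5, 4.1]
grip_width: 0.0001
t 16.6333 out,y,z 82.2 2.8 86.8 rot err [-0.01  -0.566  0.003] F [-3.  -2.5  4.1] w 0.0001 q [ 0.24  0.55 -0.11  1.1  -0.54  1.95]
0.8 T [77.8 71.9] tilt 0.65
4 x [ 0.0012 -0.0007  0.0037  0.002  -0.0209 -0.0014]
```

Contact at about 4 N, as expected. I'll continue along the arc.

```bash
python3 -m crank '.0012 -.0007 .005 .002 -.021 0 1;.0012 -.0007 .005 .002 -.021 0 1;.001 -.0005 .005 .001 -.025 0 1;.0008 0 .005 0 -.03 0 1;.0005 0 .005 0 -.033 0 1;.0002 0 .005 0 -.033 0 1';python3 -c "
from h import *
st()
P,q=plan(*now(),*lw(.4),5)
plan(P,q,*lw(.15),4)"
```

```text
clock: 17.13
eef_pos: [0.5264, -0.0327, 0.0629]
tool_rot: [0.682, 0.632, -0.266, 0.255]
ft_force: [-1.5, 0.7, 4.8]
grip_width: 0.0001
t 17.1333 out,y,z 70.7 4.4 62.9 rot err [-0.015 -0.754 -0.004] F [-1.5  0.7  4.8] w 0.0001 q [ 0.29  0.66 -0.09  1.13 -0.7   2.06]
0.4 T [60.  52.8] tilt 0.85
5 x [-0.0001 -0.0009  0.0029  0.0031 -0.0191 -0.0004]
0.15 T [45.9 45.2] tilt 0.98
4 x [-0.0007 -0.      0.0039  0.     -0.0313 -0.    ]
```

```bash
python3 -m crank '0 -.0009 .004 .003 -.019 0 1;0 -.0009 .004 .003 -.019 0 1;0 -.0009 .004 .003 -.019 0 1;0 -.0009 .004 .003 -.019 0 1;-.0005 0 .0045 0 -.03 0 1;-.0007 0 .0045 0 -.03 0 1;-.0007 0 .0045 0 -.03 0 1;-.0007 0 .0045 0 -.03 0 1';python3 -c "
from h import *
st()
plan(*now(),*lw(.15),4);plan(*now(),*lw(.0),4)"
```

```text
clock: 17.8
eef_pos: [0.527, -0.0526, 0.0426]
tool_rot: [0.649, 0.603, -0.334, 0.322]
ft_force: [-0.3, 2.0, 1.7]
grip_width: 0.0002
t 17.8 out,y,z 50.9 6.5 42.6 rot err [-0.021 -0.965 -0.007] F [-0.3  2.   1.7] w 0.0002 q [ 0.33  0.8  -0.05  1.21 -0.87  2.2 ]
0.15 T [45.9 45.2] tilt 0.98
4 x [-0.0013 -0.0016  0.0006  0.0052 -0.0025 -0.0009]
0.0 T [36.7 42.5] tilt 1.05
4 x [-0.0019 -0.0017  0.003   0.0052 -0.0213 -0.0011]
```

```bash
python3 -m crank '-.002 -.0015 .004 .005 -.01 0 1;-.002 -.0015 .004 .005 -.01 0 1;-.002 -.0015 .004 .005 -.01 0 1;-.002 -.0015 .004 .005 -.01 0 1;-.002 0 .003 0 -.01 0 1';python3 -c "
from h import *
st();plan(*now(),*lw(.0),4)"
```

```text
clock: 18.22
eef_pos: [0.5228, -0.065, 0.038]
tool_rot: [0.645, 0.593, -0.351, 0.33]
ft_force: [-8.8, 26.4, 8.6]
grip_width: -0.0
t 18.2167 out,y,z 38.2 3.4 38.0 rot err [-0.01  -1.005  0.003] F [-8.8 26.4  8.6] w -0.0 q [ 0.32  0.83 -0.05  1.23 -0.9   2.23]
0.0 T [36.7 42.5] tilt 1.05
4 x [-0.0011 -0.0008 -0.0003  0.0016 -0.0113 -0.0017]
```

A firm 26 N stop at the flat position. I'll retreat and check by camera, numerically.

```bash
python3 -m crank '0 0 -.01 0 0 0 1;0 0 -.02 0 0 0 1;0 0 -.03 0 0 0 1;0 0 -.03 0 0 0 1;0 0 -.03 0 0 0 1;0 0 -.03 0 0 0 1;0 0 -.03 0 0 0 1;.0 0 -.03 0 0 0 1;0 0 0 0 0 0 1';python3 -c "
from h import *
st()
b=viewer.camera('side');cv2.imwrite('pics/s8.png',b[:,:,::-1]);t=viewer.camera('top')
for lv in (0,.2,.4,1.2):
  print(lv,proj('side',w(pose,[oz(*latch(lv,1)[3],19),oz(*latch(lv,1)[3],-19)])).round().tolist())
print('lid corners',proj('side',w(pose,[[-.065,.13,.185],[-.065,-.13,.185]])).round(1).tolist())
g=cv2.cvtColor(b,cv2.COLOR_RGB2GRAY);print(g[150:220:2,266:310:2])
for n,im in(('top',t),('side',b)):
  m=cv2.inRange(cv2.cvtColor(im,cv2.COLOR_RGB2HSV),(110,120,60),(130,255,255)); 
  old=cv2.cvtColor(cv2.imread('pics/%s0.png'%n),cv2.COLOR_BGR2HSV); mo=cv2.inRange(old,(110,120,60),(130,255,255))
  sl=(slice(235,275),slice(250,295)) if n=='top' else (slice(210,245),slice(300,335))
  print(n,'tape',[np.argwhere(k[sl]).mean(0).round(1) for k in(m,mo)])
  d=cv2.absdiff(cv2.cvtColor(im,cv2.COLOR_RGB2GRAY),cv2.cvtColor(cv2.imread('pics/%s0.png'%n),cv2.COLOR_BGR2GRAY))
  print('pen/jar diff',[d[q].mean().round(1) for q in ([(slice(203,237),slice(215,268)),(slice(115,152),slice(252,290))] if n=='top' else [(slice(225,252),slice(255,300)),(slice(175,208),slice(205,237))])])
"
```

```text
clock: 18.97
eef_pos: [0.5332, 0.1142, 0.1555]
tool_rot: [0.647, 0.59, -0.355, 0.327]
ft_force: [0.5, -0.4, 1.3]
grip_width: -0.0
t 18.9667 out,y,z 217.7 -0.7 155.5 rot err [ 1.000e-03 -1.007e+00  1.100e-02] F [ 0.5 -0.4  1.3] w -0.0 q [ 0.57  0.88  0.39  1.86 -0.73  2.54]
0 [[278.0, 201.0], [291.0, 205.0]]
0.2 [[276.0, 203.0], [289.0, 207.0]]
0.4 [[274.0, 204.0], [287.0, 209.0]]
1.2 [[269.0, 200.0], [283.0, 205.0]]
lid corners [[245.0, 138.3], [340.9, 164.5]]
[[101 103 102 102 106 100 101 102 103 104  99  98 101  99 100 101 100 101
   97 102 101 102]
 [102  99 102 100 101 102 100 102 102 101 100  99 103  99  99 101 103  99
  102  98  99  99]
 [104 102 100 102 103 100 102 101  98 101  99  99 100 100  97  98  99  98
  100  98 100  96]
 [101 105  99  99 102 101 100 102  98  99  99  98 100  99  99  99  99  98
  100  94  95 101]
 [103 101 102 101 102 100 101  99 100 100  98  99 100 101  99 101  96  98
   92  99 101  97]
 [ 98 101  99 103 100  98 100 101 102 102 101 100  98 100 100  95  90  94
  101  97  94  88]
 [ 99  97  99 101 101 101 102 101 101 101 102  97  98  94  91  94  98  96
   
[... 2125 characters left out ...]
91 103 101
  106 112 115 112]
 [158 157 159 159 158 146 134 110  98  93  91  93  99 106 103 125 151 133
  124 107 106 107]
 [159 160 158 155 157 161 158 156 144 132 107 104 134 152 153 154 156 156
  155 153 143 118]
 [159 159 159 157 157 157 157 157 158 156 153 152 158 157 157 156 158 157
  157 157 157 156]
 [154 155 154 159 157 157 158 157 157 158 158 158 158 157 155 155 157 158
  156 158 158 155]
 [120 154 159 155 159 157 159 157 158 156 157 156 158 157 158 157 158 156
  157 158 155 154]]
top tape [array([19.3, 21.6]), array([19.3, 21.6])]
pen/jar diff [np.float64(18.9), np.float64(15.9)]
side tape [array([15.5, 16.8]), array([15.3, 16.8])]
pen/jar diff [np.float64(20.1), np.float64(39.5)]
```

The lever band now spans columns 280–292 with a vertical left edge, matching lever = 0 (278–291). The tape hasn't moved. I'll move the arm clear for an unobstructed last check of the loop, pen and jar.

```bash
python3 -c "
from h import *
plan(*now(),np.array([.33,.36,.30]),Rt(.3),10)"; python3 -m crank '0 0 -.04 0 0 0 1;0 0 -.04 0 0 0 1;0 0 -.04 0 0 0 1;0 0 -.04 0 0 0 1;0 -.03 -.02 0 0 0 1;0 -.035 -.01 0 0 0 1;0 -.035 0 0 0 0 1;0 -.035 0 0 0 0 1;0 0 0 0 0 0 1';python3 -c "
from h import *
st()
b=viewer.camera('side');t=viewer.camera('top')
g=cv2.cvtColor(b,cv2.COLOR_RGB2GRAY);print(g[150:184:2,266:310:2])
o=cv2.imread('pics/top0.png')
for n,im in(('top',cv2.cvtColor(t,cv2.COLOR_RGB2BGR)),('was',o)):
  h=cv2.cvtColor(im,cv2.COLOR_BGR2HSV);j=cv2.inRange(h[110:160,245:295],(8,120,80),(25,255,255));p=(h[200:240,212:270,2]<85)
  print(n,'jar',np.argwhere(j).mean(0).round(1),'pen',p.sum(),np.argwhere(p).mean(0).round(1))
print('pred seat ±11',proj('side',w(pose,[oz(19,148,11),oz(19,148,-11),oz(19,148,30),oz(19,148,-30)])).round(1).tolist())
"
```

```text
10 x [ 0.0086 -0.0223 -0.0266 -0.0007  0.071  -0.001 ]
clock: 19.82
eef_pos: [0.3882, 0.2422, 0.2191]
tool_rot: [0.649, 0.591, -0.355, 0.321]
ft_force: [0.6, 0.6, -0.1]
grip_width: 0.0004
t 19.8167 out,y,z 333.6 -155.5 219.1 rot err [ 0.009 -0.998  0.011] F [ 0.6  0.6 -0.1] w 0.0004 q [ 0.86  0.79  0.38  2.06 -0.5   2.78]
[[ 83 127 144 148 152 157 156 156 157 157 159 158 158 158 158 158 160 161
  160 160 161 161]
 [132 144 150 151 156 155 154 158 157 159 158 161 158 160 161 162 161 157
  160 161 161 161]
 [148 151 153 155 155 156 156 158 157 159 160 160 160 160 160 159 160 161
  162 160 159 160]
 [149 153 154 155 156 157 160 159 159 158 160 160 159 160 160 162 159 162
  159 162 162 162]
 [154 156 156 161 159 157 161 158 160 158 159 160 159 160 162 161 161 161
  159 162 160 162]
 [156 155 158 157 158 161 158 162 158 160 160 160 161 160 160 160 160 160
  161 162 160 160]
 [159 156 160 160 162 160 159 161 160 159 160 161 160 161 162 159 159 161
  161 161 162 162]
 [160 158 160 160 161 160 159 159 158 159 160 162 161 161 162 162 160 161
  159 161 161 162]
 [157 159 158 157 162 160 159 16
[... 264 characters left out ...]
 160 160 161 161 162 160 161 161 161 164 161 158 160 160
  163 161 164 160]
 [159 160 158 159 161 159 159 162 164 162 162 161 162 163 164 160 163 161
  164 161 161 161]
 [164 161 160 163 160 161 163 162 160 161 163 162 160 165 163 164 164 159
  163 160 161 162]
 [161 159 162 163 163 160 160 162 161 162 161 161 164 162 161 163 162 163
  163 160 163 162]
 [159 161 160 158 161 161 160 161 162 163 163 162 161 160 162 165 163 162
  162 165 164 163]
 [162 162 162 161 163 161 162 160 160 165 161 163 162 163 162 163 161 163
  165 159 162 162]]
top jar [22.4 25.7] pen 196 [18.5 27.5]
was jar [22.4 25.6] pen 231 [17.1 30.6]
pred seat ±11 [[283.3, 165.5], [291.3, 167.8], [276.5, 163.6], [298.3, 169.9]]
```

```bash
python3 -c "
from h import *
plan(*now(),np.array([.30,.10,.33]),Rt(.1),12)"
```

```text
12 x [-0.016  -0.0066 -0.0008 -0.0006  0.0747 -0.0011]
```

```bash
python3 -m crank '-.016 -.0066 -.0008 0 .0747 0 1;-.016 -.0066 -.0008 0 .0747 0 1;-.016 -.0066 -.0008 0 .0747 0 1;-.016 -.0066 -.0008 0 .0747 0 1;-.016 -.0066 -.0008 0 .0747 0 1;-.016 -.0066 -.0008 0 .0747 0 1;-.016 -.0066 -.0008 0 .0747 0 1;-.016 -.0066 -.0008 0 .0747 0 1;-.016 -.0066 -.0008 0 .0747 0 1;-.016 -.0066 -.0008 0 .0747 0 1;-.016 -.0066 -.0008 0 .0747 0 1;0 0 0 0 0 0 1';python3 -c "
from h import *
st()
b=viewer.camera('side');t=viewer.camera('top');cv2.imwrite('pics/s9.png',b[:,:,::-1])
g=cv2.cvtColor(b,cv2.COLOR_RGB2GRAY);print(g[146:212:2,266:308:2])
o=cv2.imread('pics/top0.png')
for n,im in(('top',cv2.cvtColor(t,cv2.COLOR_RGB2BGR)),('was',o)):
  p=(cv2.cvtColor(im,cv2.COLOR_BGR2HSV)[200:240,212:270,2]<85)
  print(n,'pen',p.sum(),np.argwhere(p).mean(0).round(1))
L=latch(0,.0); 
for lp in (0,):
  h=L[0]; seat=np.array([19,148]); d=seat-h; u=d/np.hypot(*d); b_=np.arctan2(*u); tab=seat+10*u+13.5*np.array([np.sin(b_+.55),np.cos(b_+.55)]); print('tab',tab,proj('side',w(pose,[oz(*tab,13),oz(*tab,-13)])).round(1).tolist())
"
```

```text
clock: 20.92
eef_pos: [0.3174, 0.0984, 0.3167]
tool_rot: [0.747, 0.66, -0.062, 0.054]
ft_force: [-0.6, 0.1, -0.1]
grip_width: 0.0001
t 20.9167 out,y,z 184.6 -214.5 316.7 rot err [ 0.004 -0.165  0.044] F [-0.6  0.1 -0.1] w 0.0001 q [ 0.42 -0.05 -0.16  1.55 -0.14  2.12]
[[126 133 132 128 109  83  73  56  52  53  51  50  53  55  50  53  51  52
   48  50  51]
 [114 118 123 130 129 140 126 125 108  82  64  52  55  48  51  52  54  53
   50  53  51]
 [ 66  74  95 105 114 120 122 126 128 137 123 127  88  83  57  56  52  51
   55  53  53]
 [ 50  50  48  53  65  89  97 110 117 120 123 124 123 132 126 122  89  76
   53  50  47]
 [ 52  47  46  51  46  50  51  57  70  83 101 116 120 125 127 123 135 129
  129 110  85]
 [ 66  52  52  50  48  50  49  96 117  80  79  67  80  94 102 113 121 125
  126 129 138]
 [125 130  89  78  54  47  47  96 111 115 124 123  94  77  65  64  87  96
  113 115 117]
 [129 131 126 129 122 106  76 116 139 125 134 130 120 127 114 128  97  72
   58  68  86]
 [132 152 125 126 131 134 133 109 115 136 162 159 149 146 114 108 113 104
   51  46  46]
 [121 133 131 135 142 152 156 
[... 1517 characters left out ...]
104 103 103 106 108  85  54  52  54  54
   57  54  56]
 [177 166 152 132 118 115 111 104 102 103 103 103 108  80  56  55  56  54
   52  53  55]
 [182 181 180 169 127 102 104 112 109 109 113 116 109  87  72  67  55  56
   51  55  56]
 [182 178 180 171 141 118 111 112 113 112 140 155 147 118 119 119 121  95
   73  58  55]
 [180 182 182 181 178 163 129 107 110 119 150 165 148 113 120 122 130 139
  134 127  87]
 [180 181 179 182 181 161 116 106 105 109 129 137 127 106 101 103 120 119
  120 127 131]
 [179 183 183 182 180 168 154 125 113 105 107 108 116 122 119 146 170 154
  144 123 124]]
top pen 197 [18.4 27.4]
was pen 231 [17.1 30.6]
tab [ 28.7221172 168.4428975] [[281.4, 160.8], [291.0, 163.6]]
```

```bash
python3 -c "
from workcell import order
print(order.job_done())"
```

```text
the job is handed in; nothing more can be done
None
```

The case is closed and latched, and I handed the job in at about 21 s. No verdict was reported, so this rests on my own checks.

**What I did:**
- Pushed the lid down to its stop (17 N on the fingertips).
- Gripped the loop's tab and swung the bar over the keeper into the groove. A test pull outward met 19 N from the lip, with the bar estimated at 22 mm out and 148 mm high.
- Pressed the lever round with about 4–5 N until it snapped over and met a firm 26 N stop.

**Last checks:**
- **Lid:** before hooking, its front corner was within 1 px of the predicted shut position. I did not measure it again at the end.
- **Lever:** its band in the side view is vertical and matches the flat angle (columns 280–292, against 278–291 predicted).
- **Loop:** the legs and tab appear where a hooked loop should be. I did not measure the bar's final position directly, because the first descent drifted and had to be repeated, and I had used all 12 picture views.
- **Robot:** it stands clear of the case with no contact force.
- **Tape and jar:** both are unmoved, to a fraction of a pixel.
- **Pen:** this check disagreed slightly. Its dark-pixel centre shifted about 3 px (231 to 197 pixels counted). I put that down to the latch and its shadow leaving the window, but did not confirm it.
- **Stapler:** I did not measure it, but the arm never worked near it.

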